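Weight the pickle press and set the timer

ROBOT

A 7-joint arm with a two-finger parallel gripper is mounted at the origin on the work surface. World frame = base frame: x ahead of the robot, y to its left, z up, the work surface at z = 0. Lengths are in m, angles in rad, forces in N, time in s.
With the tool pointing down it reaches from about 0.425 to 1.025 m from the base axis. Payload 9.4 kg.
Tool frame: the origin (TCP) lies at the very end of the fingers, on their centre line; the grasp point (between the pads) lies 19 mm behind it; z points along the fingers, y is the line along which they close (so a half turn about z gives the same grasp; the last joint's range is limited). The gripper opens to 93 mm and grips with 3 to 60 N. Pads are 15 mm wide; open, the fingers measure 128 mm over their backs; the gripper's body (75 mm by 188 mm) begins 65 mm behind the grasp point.
Start: joints at [-1.378, 0.599, -0.003, 1.599, 0.002, 0.943, -0.08], TCP at [0.193, 0.699, 0.219] pointing down, gripper open.
Joint ranges: [-2.57, 2.57], [-0.35, 1.97], [-1.29, 1.29], [0.11, 2.56], [-1.05, 4.19], [0.11, 1.86], [-2.63, 2.63]. Speed limits (rad/s): [2.22, 2.22, 3.01, 3.01, 3.14, 3.14, 3.14].

INTERFACE

Orientations are given as a rotation vector (axis times angle).
In Python, from plant import r gives the robot as it stands.
- The arm moves only by the tool drive_tool, never from a script. Its argument "rows" is a list of rows, each an object of numbers: "x", "y", "z": the shift along the tool's x, y, z in m; "wx", "wy", "wz": the turn, a rotation vector about the tool's x, y, z in rad; "gripper": the finger opening in m, from 0 to 0.093. A call has exactly 8 rows; each row is the pose to reach, as a shift and turn from the pose commanded when the call began, along the tool's axes at that moment; what a row does not reach only later rows make up. A row lasts 1/8 s, in which the tool goes at most 62.5 mm and 10.7 degrees, less where a joint would pass 70% of its speed; a pose out of reach is approached as far as the arm can. A call with a gripper value outside its range is refused whole. The fingers move at their own pace and stop on an object; "newtons" is the grip in N (left out, the last holds). Time passes only in rows, so rows that repeat a pose let the fingers close, or fill a call up. It gives the time, the measured TCP pose, the force, the opening and the grip force at its end, in the units of the state.
- r.observe(): the state, without advancing time (a new reading comes with each control period).
- r.get_image(name): name is "side" or "top"; returns a dict with "img" (400x640x3 uint8, blue, green, red), "K" (3x3 intrinsics, pixels), "position" and "attitude" of the camera in the world. Camera axes: x right, y down, z forward; pixel columns grow to the right and rows downward; lengths in m; the calibration is good to about 2 mm. A picture is of the moment at which its call begins. There is no depth.
- r.close_job(): hands the job in; it is judged then, once.
Trained networks look in the newest picture that a camera, given by its name, has taken for a name from the list of things; names that differ only in an ending like _2 or _b are one class to them, and where a whole thing is asked for, a point or a joint stands for the part that bears it (a point fixed in the world has none). Each returns a list of dicts, best first, with "conf" (0 to 1); they miss things now and then, are a little off and sometimes report something else, mostly with a low value. They report only what shows in the picture. A call takes as long as a camera call. They do not tell look-alikes from the thing itself.
- r.masks_of(camera, query): "mask" (400x640 bool, what is visible of it).
- r.tip_of(camera, query): "position" ([x, y, z] in m, in world coordinates, good to about 4 mm: a listed point, or the origin of a listed thing).
The state is a dict: "t": time; "qpos": joint angles; "qd": joint speeds; "joint_torque": joint torques, N m; "position": TCP position; "tool_rot": TCP orientation; "ft_force": force on the tool from outside, world axes, zero at the start; "wrist_torque": the same for the moment, N m; "finger_gap": opening from 0.0 (shut) to 1.0 (fully open); "grasp_force": force on a finger pad.
Only numpy, scipy, OpenCV 4.12 (cv2) and the standard library are available. Lean on these libraries where they do the work, as an engineer would, in place of code of your own. Each camera call takes 0.05 s, during which the arm holds its last target. There are 200 camera calls.

TASK

Weight the pickle press: stack all the closed tins that are on the table flat and squarely into one column on the middle of its pressing board, with their long sides along the board's long side and the one large tin at the bottom. Only when the whole column stands, wind the kitchen timer clockwise past its top mark (30 minutes) and then turn it back to 10 minutes. Leave the pot, the spoon rest and the measuring cup where they are.

Things in the scene. Friction and masses are not known exactly. Their poses are not given: they have to be found in the camera images.
- base_c (a point): The one large closed flat tin of plain metal, 120 x 66 x 40 mm (long, wide, high), about 0.35 kg, loose, lying flat on the table at the start. The point is its centre, half-way up; x along its 120 mm side, y across its 66 mm width, z through its 40 mm height. Top and underside are flat.
- tin1_c (a point): A smaller closed flat tin of plain metal, 94 x 58 x 40 mm (long, wide, high), about 0.24 kg, loose, lying flat on the table at the start. Three or four of these five like tins are present. The point is its centre, half-way up; x along its 94 mm side, y across its 58 mm width, z through its 40 mm height. Top and underside are flat.
- tin2_c (a point): A smaller closed flat tin of plain metal, 94 x 58 x 40 mm (long, wide, high), about 0.24 kg, loose, lying flat on the table at the start. Three or four of these five like tins are present. The point is its centre, half-way up; x along its 94 mm side, y across its 58 mm width, z through its 40 mm height. Top and underside are flat.
- tin3_c (a point): A smaller closed flat tin of plain metal, 94 x 58 x 40 mm (long, wide, high), about 0.24 kg, loose, lying flat on the table at the start. Three or four of these five like tins are present. The point is its centre, half-way up; x along its 94 mm side, y across its 58 mm width, z through its 40 mm height. Top and underside are flat.
- tin4_c (a point): A smaller closed flat tin of plain metal, 94 x 58 x 40 mm (long, wide, high), about 0.24 kg, loose, lying flat on the table at the start. Three or four of these five like tins are present. The point is its centre, half-way up; x along its 94 mm side, y across its 58 mm width, z through its 40 mm height. Top and underside are flat.
- tin5_c (a point): A smaller closed flat tin of plain metal, 94 x 58 x 40 mm (long, wide, high), about 0.24 kg, loose, lying flat on the table at the start. Three or four of these five like tins are present. The point is its centre, half-way up; x along its 94 mm side, y across its 58 mm width, z through its 40 mm height. Top and underside are flat.
- press_top (a point): The pickle press: a low white enamel tub, 190 x 130 mm, that does not move, with two thin wire handles at its ends, closed by a flat wooden pressing board 174 x 114 mm whose top is 40 mm above the table. The point is the middle of the board's top face; x along the board's long side, y along its short side, z up. It stands to the robot's left or right.
- timer_knob (a point): Kitchen timer, on the side opposite to the press: a round white base, 116 mm across, 30 mm high, immovable, with dark scale marks on its face and a grey bar knob turning about the vertical. The bar is 64 mm long, 16 wide, from 32 to 68 mm above the table. The point is on the axis at gripping height, 52 mm above the table; its axes are the base's: -x points to the zero mark, z up.
- dial (a joint): Timer knob angle, rad: 0 at the zero mark, growing clockwise seen from above; 0.12 rad a minute. Short marks each minute, long ones every five, broad ones at 0 and at 30 minutes, the top mark (3.6 rad); stop at 3.9. The bar's pointing end has a dark line along its top and at angle q points q clockwise from the base's -x. Friction 0.05 N m; stays where left; starts between 0 and 0.8.
- pot: A lidded white enamel pot, 140 mm across and 102 mm high, on the far part of the table; a bystander. Origin at the centre of its underside.
- spoonrest: A blue ceramic spoon rest, 60 x 150 mm and 17 mm high, on the far part of the table; a bystander. Origin at the centre of its underside.
- cup: An orange plastic measuring cup with a handle, 72 mm across and 75 mm high, on the far part of the table; a bystander. Origin at the centre of its underside.
Things that resemble listed ones, but are neither listed nor needed, are in the scene too. Leave any orange or red look-alike of the part that bears tin2_c alone.

How it is judged:
By the outcome, as a careful person would: the job done as asked, in the order asked, and still so for the second after the job is handed in, with the robot touching nothing.
Of tin1, tin2, tin3, tin4, tin5 only 3 to 4 are there at a start; the rules pass over those that are not, and their reading is None.
At some moment in a run one of base, tin1, tin2, tin3, tin4, tin5 may be knocked a few centimetres aside while the robot is not near it.
It also fails if it takes over 210 s, if anything falls off the work surface, if the arm or the gripper's body presses on something with over 40 N, if the wrist force passes 120 N, or if a joint passes its speed limit or range.

## Working session

There is one attempt and no reset: what is moved stays moved. The work goes in short steps, Python scripts to look and compute and a tool call to move; the robot and the scene stay as the last step left them, time stands still between calls to the robot, and variables do not carry over. Pictures are saved under pics/ and viewed, at most 14 in all, crops included, and the job is handed in when it is done.

Besides the shell and the picture viewer there is one more tool, called after ">>>" as name(argument=value, ...), one argument or row to a line, values as JSON. drive_tool: Moves the arm, as the interface text tells. Its arguments: {"type":"object","properties":{"rows":{"type":"array"},"newtons":{"type":"number"}},"required":["rows"]}

```bash
ls; mkdir -p pics; cat > h.py <<'E'
import numpy as np, cv2
from scipy.spatial.transform import Rotation as R
from plant import r
def rot(a):
    a=np.asarray(a,float)
    return a if a.shape==(3,3) else (R.from_rotvec(a).as_matrix() if a.size==3 else R.from_quat(a).as_matrix())
def ray(im,uv,z):
    M=rot(im["attitude"]);p=np.asarray(im["position"])
    d=M@np.linalg.inv(im["K"])@np.r_[uv,1]
    return p+d*(z-p[2])/d[2]
def proj(im,P):
    M=rot(im["attitude"]);c=M.T@(np.asarray(P)-im["position"]);q=im["K"]@c
    return q[:2]/q[2]
E
python3 - <<'E'
from h import *
np.set_printoptions(precision=4,suppress=True)
for n in("top","side"):
    im=r.get_image(n);cv2.imwrite(f"pics/{n}0.png",im["img"]);print(n,im["position"],im["attitude"],im["K"].tolist())
    for q in("base_c","tin1_c","press_top","timer_knob","pot","spoonrest","cup"):
        print(q,[(round(d["conf"],2),np.round(d["position"],3).tolist(),proj(im,d["position"]).round().tolist()) for d in r.tip_of(n,q)])
print(r.observe())
E
```

```text
pics
top [0.2293 0.0033 1.3964] [-2.1343  2.0991 -0.2138] [[492.3800739323267, 0.0, 323.5895300471473], [0.0, 492.3800739323267, 202.43623382802053], [0.0, 0.0, 1.0]]
base_c [(0.78, [0.653, 0.128, 0.016], [282.0, 154.0])]
tin1_c [(0.95, [0.637, 0.004, 0.016], [324.0, 159.0])]
press_top [(0.81, [0.51, 0.314, 0.043], [213.0, 198.0])]
timer_knob [(0.88, [0.506, -0.335, 0.052], [445.0, 203.0])]
pot [(0.64, [0.72, 0.328, 0.002], [216.0, 132.0])]
spoonrest []
cup []
side [0.4884 0.7011 0.6224] [-0.1162  2.8007 -1.3881] [[376.24898517667793, 0.0, 323.101971359428], [0.0, 376.24898517667793, 201.64917346782778], [0.0, 0.0, 1.0]]
base_c [(0.67, [0.654, 0.128, 0.024], [261.0, 257.0])]
tin1_c [(0.92, [0.634, 0.006, 0.02], [279.0, 222.0])]
press_top [(0.94, [0.507, 0.314, 0.04], [322.0, 332.0])]
timer_knob [(0.84, [0.507, -0.336, 0.048], [337.0, 147.0])]
pot [(0.81, [0.717, 0.332, 0.003], [204.0, 344.0])]
spoonrest [(0.8, [0.781, -0.062, -0.004], [229.0, 209.0])]
cup [(0.79, [0.728, -0.316, 0.0], [267.0, 160.0])]
{'t': 0.8, 'qpos': array([-1.3777,  0.5993, -0.0025,  1.5994,  0.0018,  0.9429, -0.0798]), 'qd': array([-0.001 , -0.0002,  0.0006, -0.0023, -0.0001,  0.0013, -0.0014]), 'joint_torque': array([ -0.    , -76.471 ,   1.4962, -25.27  ,  -0.0525,   0.0104,
         0.    ]), 'position': array([0.1933, 0.6988, 0.2186]), 'tool_rot': array([0.4225, 3.113 , 0.    ]), 'ft_force': array([ 0.3816, -0.2337, -0.4778]), 'wrist_torque': array([ 0.0079,  0.0078, -0.0473]), 'grasp_force': 0.0, 'finger_gap': 1.0000935098883013}
```

View pics/top0.png

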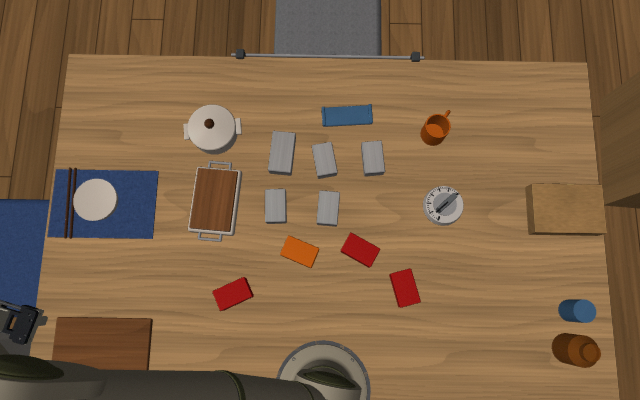

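View pics/side0.png

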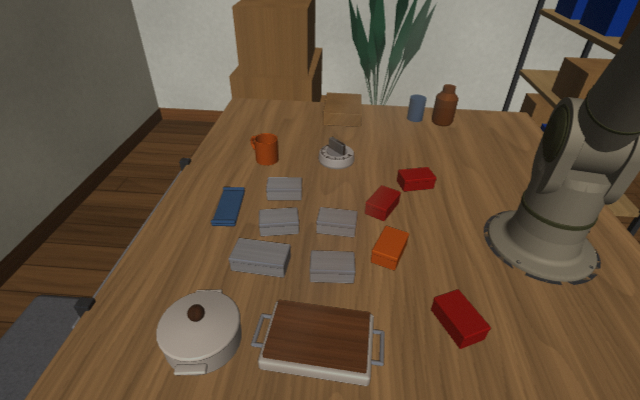

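Top view: the large tin is at (282,153). The four plain-metal small tins are at (324,159), (373,157), (275,205) and (328,208). The coloured look-alikes to leave alone are at (300,251) orange and (360,249), (233,293), (405,288) red. The press is at (215,200), the timer at (445,205). The side view agrees.

```bash
cat >> h.py <<'E'
from scipy.optimize import minimize
def box(p,L,W,H,z0):
    c,s=np.cos(p[2]),np.sin(p[2])
    return [[p[0]+c*a-s*b,p[1]+s*a+c*b,z] for a in(-L/2,L/2) for b in(-W/2,W/2) for z in(z0,z0+H)]
def sil(im,P,S=4):
    q=np.array([proj(im,x) for x in P]);h=cv2.convexHull(((q+.5)*S*16-8).astype(np.int32))
    m=np.zeros((400*S,640*S),np.uint8);cv2.fillConvexPoly(m,h,1,shift=4)
    return cv2.resize(m.astype(np.float32),(640,400),interpolation=cv2.INTER_AREA)
def grey(im):
    h=cv2.cvtColor(im["img"],cv2.COLOR_BGR2HSV);return ((h[...,1]<45)&(h[...,2]>60)).astype(np.uint8)
def comp(m,uv,rad=8):
    n,l=cv2.connectedComponents(m,connectivity=4)
    w=l[int(uv[1])-rad:int(uv[1])+rad,int(uv[0])-rad:int(uv[0])+rad].ravel();w=w[w>0]
    return (l==np.bincount(w).argmax()) if len(w) else None
def fit(ims,masks,p0,L,W,H,z0=0):
    def cost(p):
        c=0
        for im,m in zip(ims,masks):
            s=sil(im,box(p,L,W,H,z0));c+=np.abs(s-m).sum()/m.sum()
        return c
    best=min((minimize(cost,[p0[0],p0[1],y],method="Nelder-Mead",options=dict(initial_simplex=[[p0[0],p0[1],y],[p0[0]+.01,p0[1],y],[p0[0],p0[1]+.01,y],[p0[0],p0[1],y+.3]],xatol=1e-4,fatol=1e-4)) for y in(p0[2]-.3,p0[2]+.2)),key=lambda o:o.fun)
    return best.x,best.fun
def tin(ims,p0,big=False,z0=0):
    """fit tin seen near p0=(x,y,yaw)"""
    ms=[];use=[]
    for im in ims:
        m=comp(grey(im),proj(im,[p0[0],p0[1],z0+.04]))
        if m is not None: ms.append(m);use.append(im)
    return [fit([i],[m],p0,*((.12,.066) if big else (.094,.058)),.04,z0) for i,m in zip(use,ms)]
def goto(x,y,z,yaw):
    """yaw: direction of tool x in world, mod pi; prints shift"""
    o=r.observe();M=rot(o["tool_rot"]);p=o["position"]
    cur=np.arctan2(M[1,0],M[0,0]);d=(yaw-cur+np.pi/2)%np.pi-np.pi/2
    T=R.from_euler("z",cur+d).as_matrix()@np.diag([1.,-1,-1])
    w=R.from_matrix(M.T@T).as_rotvec();s=M.T@(np.array([x,y,z])-p)
    print("t",round(o["t"],2),"pos",p.round(4),"yaw",round(cur,3),"q7",o["qpos"][6].round(2),"SHIFT",s.round(4),"W",w.round(4))
E
python3 - <<'E'
from h import *
np.set_printoptions(precision=4,suppress=True)
ims=[r.get_image("top"),r.get_image("side")]
for uv,b in(((282,153),1),((324,159),0),((373,157),0),((275,205),0),((328,208),0)):
    p=ray(ims[0],uv,.03)
    f=tin(ims,[p[0],p[1],0],b);print(uv,[(a.round(4),round(c,3)) for a,c in f])
h=cv2.cvtColor(ims[0]["img"],cv2.COLOR_BGR2HSV)
for im,uv in zip(ims,((215,200),(322,335))):
    b=im["img"].astype(int);c=b[uv[1],uv[0]]
    m=(b[...,2]<150)&(b[...,2]-b[...,0]>15);m=m.astype(np.uint8)
    m=comp(cv2.morphologyEx(m,cv2.MORPH_OPEN,np.ones((3,3))),uv);print(c,m.sum())
    for (L,W,H,z) in((.174,.114,.0005,.04),): print("board",fit([im],[m],[.508,.314,0],L,W,H,z))
a=ims[0]["img"][170:240,180:250];b=ims[0]["img"][170:240,410:480]
cv2.imwrite("pics/c1.png",np.hstack([cv2.resize(x,(400,400),interpolation=cv2.INTER_CUBIC) for x in(a,b)]))
s=ims[1]["img"]
goto(.65,.13,.3,0)
E
```

```text
(282, 153) [(array([ 0.6539,  0.1287, -0.0587]), np.float64(0.102)), (array([ 0.6562,  0.1238, -0.0824]), np.float64(0.115))]
(324, 159) [(array([0.6349, 0.004 , 0.2022]), np.float64(0.099)), (array([0.6372, 0.    , 0.2077]), np.float64(0.081))]
(373, 157) [(array([ 0.6422, -0.1356,  0.0939]), np.float64(0.105)), (array([ 0.6466, -0.1413,  0.133 ]), np.float64(0.107))]
(275, 205) [(array([0.4964, 0.1418, 0.038 ]), np.float64(0.105)), (array([0.4983, 0.1374, 0.0571]), np.float64(0.083))]
(328, 208) [(array([ 0.4925, -0.0084, -0.0647]), np.float64(0.076)), (array([ 0.4943, -0.0123, -0.0563]), np.float64(0.111))]
[ 44  75 116] 2658
board (array([ 0.5088,  0.3132, -0.0737]), np.float64(0.06666196388261851))
[27 45 73] 165424
board (array([ 0.508 ,  0.3237, -0.0695]), np.float64(0.9638697377647741))
t 0.9 pos [0.1932 0.6988 0.2186] yaw 2.872 q7 -0.08 SHIFT [-0.5918 -0.4265 -0.0814] W [ 0.      0.     -0.2698]
```

View pics/c1.png

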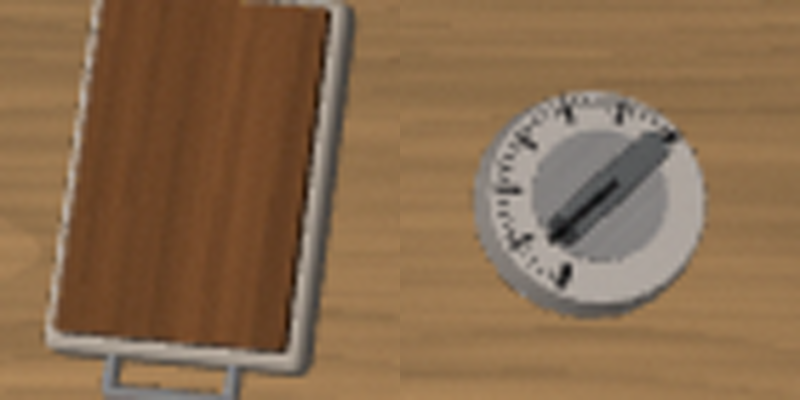

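The crop shows the press board (dark wood, white rim), its long side nearly along world x. The timer's broad zero mark is at crop (565,275) and the knob's dark-lined end at about (555,235). I choose the plain-metal large tin at (282,153) for the bottom; none of the coloured blocks. Moving there now.

>>> drive_tool(
  rows=[
    {"x":-0.05,"y":-0.036,"z":0.006,"wz":-0.03,"gripper":0.093},
    {"x":-0.1,"y":-0.072,"z":0.012,"wz":-0.06},
    {"x":-0.15,"y":-0.108,"z":0.018,"wz":-0.09},
    {"x":-0.2,"y":-0.144,"z":0.024,"wz":-0.12},
    {"x":-0.25,"y":-0.18,"z":0.03,"wz":-0.15},
    {"x":-0.3,"y":-0.216,"z":0.036,"wz":-0.18},
    {"x":-0.35,"y":-0.252,"z":0.042,"wz":-0.21},
    {"x":-0.4,"y":-0.288,"z":0.048,"wz":-0.21},
  ],
  newtons=30,
)

```text
$.rows[0]: bad value
```

```bash
python3 -c "
from h import *
goto(.654,.1285,.10,-.059)"
```

```text
t 0.9 pos [0.1932 0.6988 0.2186] yaw 2.872 q7 -0.08 SHIFT [-0.5961 -0.4268  0.1186] W [ 0.      0.     -0.2108]
```

>>> drive_tool(
  rows=[
    {"x":-0.05,"y":-0.036,"z":0.006,"wx":0,"wy":0,"wz":-0.03,"gripper":0.093},
    {"x":-0.1,"y":-0.072,"z":0.012,"wx":0,"wy":0,"wz":-0.06,"gripper":0.093},
    {"x":-0.15,"y":-0.108,"z":0.018,"wx":0,"wy":0,"wz":-0.09,"gripper":0.093},
    {"x":-0.2,"y":-0.144,"z":0.024,"wx":0,"wy":0,"wz":-0.12,"gripper":0.093},
    {"x":-0.25,"y":-0.18,"z":0.03,"wx":0,"wy":0,"wz":-0.15,"gripper":0.093},
    {"x":-0.3,"y":-0.216,"z":0.036,"wx":0,"wy":0,"wz":-0.18,"gripper":0.093},
    {"x":-0.35,"y":-0.252,"z":0.042,"wx":0,"wy":0,"wz":-0.21,"gripper":0.093},
    {"x":-0.4,"y":-0.288,"z":0.048,"wx":0,"wy":0,"wz":-0.21,"gripper":0.093},
  ],
  newtons=30,
)

```text
t: 1.9
position: [0.5033, 0.3131, 0.1707]
tool_rot: [0.093, 3.14, 0.001]
ft_force: [0.8, 0.4, -0.6]
finger_gap: 1.001
grasp_force: 0.0
```

```bash
python3 -c "
from h import *
goto(.654,.1285,.10,-.059)"
```

```text
t 1.9 pos [0.5033 0.3131 0.1707] yaw 3.082 q7 0.8 SHIFT [-0.1613 -0.1754  0.0707] W [ 0.0006  0.0006 -0.0003]
```

>>> drive_tool(
  rows=[
    {"x":-0.04,"y":-0.044,"z":0.015,"wx":0,"wy":0,"wz":0,"gripper":0.093},
    {"x":-0.08,"y":-0.088,"z":0.03,"wx":0,"wy":0,"wz":0,"gripper":0.093},
    {"x":-0.12,"y":-0.132,"z":0.045,"wx":0,"wy":0,"wz":0,"gripper":0.093},
    {"x":-0.161,"y":-0.175,"z":0.06,"wx":0,"wy":0,"wz":0,"gripper":0.093},
    {"x":-0.161,"y":-0.175,"z":0.08,"wx":0,"wy":0,"wz":0,"gripper":0.093},
    {"x":-0.161,"y":-0.175,"z":0.11,"wx":0,"wy":0,"wz":0,"gripper":0.093},
    {"x":-0.161,"y":-0.175,"z":0.14,"wx":0,"wy":0,"wz":0,"gripper":0.093},
    {"x":-0.161,"y":-0.175,"z":0.162,"wx":0,"wy":0,"wz":0,"gripper":0.093},
  ],
)

```text
t: 2.9
position: [0.6514, 0.1312, 0.0072]
tool_rot: [-0.092, -3.139, -0.0]
ft_force: [0.7, 0.2, -0.9]
finger_gap: 0.997
grasp_force: 0.0
```

>>> drive_tool(
  rows=[
    {"x":0,"y":0,"z":0,"wx":0,"wy":0,"wz":0,"gripper":0.09},
    {"x":0,"y":0,"z":0,"wx":0,"wy":0,"wz":0,"gripper":0.055},
    {"x":0,"y":0,"z":0,"wx":0,"wy":0,"wz":0,"gripper":0.055},
    {"x":0,"y":0,"z":0,"wx":0,"wy":0,"wz":0,"gripper":0.055},
    {"x":0,"y":0,"z":0,"wx":0,"wy":0,"wz":0,"gripper":0.055},
    {"x":0,"y":0,"z":-0.02,"wx":0,"wy":0,"wz":0,"gripper":0.055},
    {"x":0,"y":0,"z":-0.07,"wx":0,"wy":0,"wz":0,"gripper":0.055},
    {"x":0,"y":0,"z":-0.12,"wx":0,"wy":0,"wz":0,"gripper":0.055},
  ],
  newtons=30,
)

```text
t: 3.9
position: [0.6518, 0.1304, 0.1306]
tool_rot: [-0.094, -3.139, -0.0]
ft_force: [0.6, -0.9, -2.8]
finger_gap: 0.711
grasp_force: 29.9
```

```bash
python3 -c "
from h import *
print(r.observe()['finger_gap']*93,r.observe()['grasp_force'])
goto(.5088,.3132,.10,-.0737)
im=r.get_image('top');cv2.imwrite('pics/g1.png',im['img'][80:280,130:450])
im=r.get_image('side');cv2.imwrite('pics/g1s.png',im['img'])"
```

```text
66.13755318498423 29.89784002304077
t 3.9 pos [0.6518 0.1304 0.1306] yaw 3.082 q7 1.16 SHIFT [0.1536 0.174  0.0307] W [ 0.     -0.0007  0.0141]
```

>>> drive_tool(
  rows=[
    {"x":0.02,"y":0.022,"z":0,"wx":0,"wy":0,"wz":0,"gripper":0.055},
    {"x":0.055,"y":0.063,"z":0,"wx":0,"wy":0,"wz":0,"gripper":0.055},
    {"x":0.09,"y":0.102,"z":0,"wx":0,"wy":0,"wz":0.014,"gripper":0.055},
    {"x":0.125,"y":0.142,"z":0.01,"wx":0,"wy":0,"wz":0.014,"gripper":0.055},
    {"x":0.146,"y":0.166,"z":0.02,"wx":0,"wy":0,"wz":0.014,"gripper":0.055},
    {"x":0.1555,"y":0.174,"z":0.03,"wx":0,"wy":0,"wz":0.014,"gripper":0.055},
    {"x":0.1555,"y":0.174,"z":0.04,"wx":0,"wy":0,"wz":0.014,"gripper":0.055},
    {"x":0.1555,"y":0.174,"z":0.05,"wx":0,"wy":0,"wz":0.014,"gripper":0.055},
  ],
)

```text
t: 5.0
position: [0.5086, 0.3116, 0.078]
tool_rot: [0.119, 3.139, -0.001]
ft_force: [0.3, 0.2, -2.8]
finger_gap: 0.71
grasp_force: 29.9
```

```bash
python3 -c "
from h import *
print(r.observe()['finger_gap']*93,r.observe()['ft_force'])
goto(.5068,.3132,.048,-.0737)"
```

```text
66.03946001721143 [ 0.33198351  0.2492761  -2.80870267]
t 5.0 pos [0.5086 0.3116 0.078 ] yaw 3.066 q7 0.79 SHIFT [0.0019 0.0015 0.03  ] W [-0.0008  0.0006 -0.0022]
```

>>> drive_tool(
  rows=[
    {"x":0.002,"y":0.0015,"z":0.01,"wx":0,"wy":0,"wz":0,"gripper":0.055},
    {"x":0.002,"y":0.0015,"z":0.015,"wx":0,"wy":0,"wz":0,"gripper":0.055},
    {"x":0.002,"y":0.0015,"z":0.02,"wx":0,"wy":0,"wz":0,"gripper":0.055},
    {"x":0.002,"y":0.0015,"z":0.024,"wx":0,"wy":0,"wz":0,"gripper":0.055},
    {"x":0.002,"y":0.0015,"z":0.026,"wx":0,"wy":0,"wz":0,"gripper":0.055},
    {"x":0.002,"y":0.0015,"z":0.028,"wx":0,"wy":0,"wz":0,"gripper":0.055},
    {"x":0.002,"y":0.0015,"z":0.029,"wx":0,"wy":0,"wz":0,"gripper":0.055},
    {"x":0.002,"y":0.0015,"z":0.03,"wx":0,"wy":0,"wz":0,"gripper":0.055},
  ],
)

```text
t: 6.0
position: [0.5056, 0.315, 0.0497]
tool_rot: [0.116, 3.139, 0.0]
ft_force: [-5.4, -2.1, 18.5]
finger_gap: 0.707
grasp_force: 29.9
```

```bash
python3 -c "
from h import *
goto(.5068,.3132,.048,-.0737)"
```

```text
t 6.0 pos [0.5056 0.315  0.0497] yaw 3.068 q7 0.78 SHIFT [-0.0013 -0.0017  0.0017] W [ 0.0001  0.0004 -0.    ]
```

>>> drive_tool(
  rows=[
    {"x":-0.001,"y":-0.0015,"z":-0.0015,"wx":0,"wy":0,"wz":0,"gripper":0.055},
    {"x":-0.001,"y":-0.0015,"z":-0.0015,"wx":0,"wy":0,"wz":0,"gripper":0.055},
    {"x":-0.001,"y":-0.0015,"z":-0.0015,"wx":0,"wy":0,"wz":0,"gripper":0.085},
    {"x":-0.001,"y":-0.0015,"z":-0.0015,"wx":0,"wy":0,"wz":0,"gripper":0.085},
    {"x":-0.001,"y":-0.0015,"z":-0.0015,"wx":0,"wy":0,"wz":0,"gripper":0.085},
    {"x":-0.001,"y":-0.0015,"z":-0.02,"wx":0,"wy":0,"wz":0,"gripper":0.09},
    {"x":-0.001,"y":-0.0015,"z":-0.06,"wx":0,"wy":0,"wz":0,"gripper":0.093},
    {"x":-0.001,"y":-0.0015,"z":-0.12,"wx":0,"wy":0,"wz":0,"gripper":0.093},
  ],
)

```text
t: 7.0
position: [0.5058, 0.3129, 0.1699]
tool_rot: [-0.116, -3.138, 0.002]
ft_force: [-0.0, -0.4, 0.1]
finger_gap: 0.999
grasp_force: 0.0
```

```bash
python3 -c "
from h import *
goto(.496,.1405,.17,.045)"
```

```text
t 7.0 pos [0.5058 0.3129 0.1699] yaw 3.068 q7 0.8 SHIFT [-3.000e-03 -1.726e-01  1.000e-04] W [-0.0013 -0.0018 -0.1187]
```

>>> drive_tool(
  rows=[
    {"x":-0.001,"y":-0.04,"z":0,"wx":0,"wy":0,"wz":-0.03,"gripper":0.093},
    {"x":-0.002,"y":-0.08,"z":0,"wx":0,"wy":0,"wz":-0.06,"gripper":0.093},
    {"x":-0.003,"y":-0.12,"z":0,"wx":0,"wy":0,"wz":-0.09,"gripper":0.093},
    {"x":-0.003,"y":-0.155,"z":0,"wx":0,"wy":0,"wz":-0.119,"gripper":0.093},
    {"x":-0.003,"y":-0.173,"z":0,"wx":0,"wy":0,"wz":-0.119,"gripper":0.093},
    {"x":-0.003,"y":-0.173,"z":0,"wx":0,"wy":0,"wz":-0.119,"gripper":0.093},
    {"x":-0.003,"y":-0.173,"z":0,"wx":0,"wy":0,"wz":-0.119,"gripper":0.093},
    {"x":-0.003,"y":-0.173,"z":0,"wx":0,"wy":0,"wz":-0.119,"gripper":0.093},
  ],
)

```text
t: 8.0
position: [0.4968, 0.1421, 0.1686]
tool_rot: [-0.074, 3.141, 0.001]
ft_force: [-0.9, -0.4, 0.2]
finger_gap: 1.002
grasp_force: 0.0
```

```bash
python3 - <<'E'
from h import *
np.set_printoptions(precision=4,suppress=True)
ims=[r.get_image("top"),r.get_image("side")]
for n in("top","side"):
    for q in("base_c","tin1_c"): print(n,q,[(round(d["conf"],2),np.round(d["position"],4).tolist()) for d in r.tip_of(n,q)])
a=ims[0]["img"][150:250,170:300];b=ims[1]["img"][230:390,220:428]
cv2.imwrite("pics/p1.png",np.vstack([cv2.resize(x,(390,300),interpolation=cv2.INTER_CUBIC) for x in(a,b)]))
for im in ims: print([proj(im,P).round(1).tolist() for P in box((.5088,.3132,-.0737),.12,.066,.04,.04)[1::2]])
print(tin(ims,(.508,.313,-.07),1,.04))
goto(.496,.1405,.008,.045)
E
```

```text
top base_c [(0.77, [0.5057, 0.3111, 0.06])]
top tin1_c [(0.82, [0.6332, 0.0079, 0.0175])]
side base_c [(0.56, [0.5073, 0.3149, 0.0607])]
side tin1_c [(0.91, [0.6322, 0.0008, 0.018])]
[[219.5, 218.7], [195.4, 216.5], [225.3, 175.9], [201.5, 173.8]]
[[357.8, 306.1], [354.8, 339.6], [290.5, 297.1], [281.9, 329.2]]
[(array([ 0.5079,  0.314 , -0.1052]), np.float64(0.1864244741873805)), (array([ 0.5092,  0.31  , -0.1006]), np.float64(0.05730982567353407))]
t 8.3 pos [0.4966 0.1409 0.1685] yaw -3.096 q7 1.15 SHIFT [ 0.0006 -0.0003  0.1605] W [-0.0001 -0.0002  0.0007]
```

View pics/p1.png

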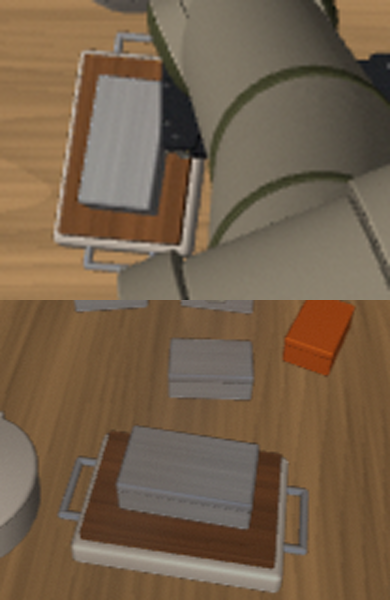

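Base tin sits flat, centred and parallel on the board (crop tin (90-160,75-210) in board (60-200,55-245)). Now the next tin.

>>> drive_tool(
  rows=[
    {"x":0,"y":0,"z":0.03,"wx":0,"wy":0,"wz":0,"gripper":0.093},
    {"x":0,"y":0,"z":0.07,"wx":0,"wy":0,"wz":0,"gripper":0.093},
    {"x":0,"y":0,"z":0.11,"wx":0,"wy":0,"wz":0,"gripper":0.093},
    {"x":0,"y":0,"z":0.14,"wx":0,"wy":0,"wz":0,"gripper":0.093},
    {"x":0,"y":0,"z":0.155,"wx":0,"wy":0,"wz":0,"gripper":0.093},
    {"x":0,"y":0,"z":0.16,"wx":0,"wy":0,"wz":0,"gripper":0.093},
    {"x":0,"y":0,"z":0.16,"wx":0,"wy":0,"wz":0,"gripper":0.05},
    {"x":0,"y":0,"z":0.16,"wx":0,"wy":0,"wz":0,"gripper":0.05},
  ],
  newtons=25,
)

```text
t: 9.3
position: [0.4973, 0.1407, 0.0096]
tool_rot: [-0.071, 3.139, 0.001]
ft_force: [0.4, 0.5, 0.8]
finger_gap: 0.83
grasp_force: 0.0
```

>>> drive_tool(
  rows=[
    {"x":0,"y":0,"z":0,"wx":0,"wy":0,"wz":0,"gripper":0.05},
    {"x":0,"y":0,"z":0,"wx":0,"wy":0,"wz":0,"gripper":0.05},
    {"x":0,"y":0,"z":0,"wx":0,"wy":0,"wz":0,"gripper":0.05},
    {"x":0,"y":0,"z":-0.02,"wx":0,"wy":0,"wz":0,"gripper":0.05},
    {"x":0,"y":0,"z":-0.06,"wx":0,"wy":0,"wz":0,"gripper":0.05},
    {"x":0,"y":0,"z":-0.1,"wx":0,"wy":0,"wz":0,"gripper":0.05},
    {"x":0,"y":0,"z":-0.14,"wx":0,"wy":0,"wz":0,"gripper":0.05},
    {"x":0,"y":0,"z":-0.14,"wx":0,"wy":0,"wz":0,"gripper":0.05},
  ],
)

```text
t: 10.3
position: [0.4979, 0.1409, 0.151]
tool_rot: [-0.07, 3.136, 0.002]
ft_force: [0.7, 0.9, -3.3]
finger_gap: 0.623
grasp_force: 25.0
```

```bash
python3 -c "
from h import *
print(r.observe()['finger_gap']*93,r.observe()['grasp_force'])
goto(.507,.3138,.105,-.076)"
```

```text
57.89642732219583 24.998196065425873
t 10.3 pos [0.4979 0.1409 0.151 ] yaw -3.097 q7 1.13 SHIFT [-0.0167  0.1723  0.0463] W [0.0016 0.0045 0.1208]
```

>>> drive_tool(
  rows=[
    {"x":-0.003,"y":0.025,"z":0,"wx":0,"wy":0,"wz":0.02,"gripper":0.05},
    {"x":-0.007,"y":0.065,"z":0,"wx":0,"wy":0,"wz":0.05,"gripper":0.05},
    {"x":-0.011,"y":0.105,"z":0,"wx":0,"wy":0,"wz":0.08,"gripper":0.05},
    {"x":-0.015,"y":0.145,"z":0,"wx":0,"wy":0,"wz":0.11,"gripper":0.05},
    {"x":-0.017,"y":0.165,"z":0.01,"wx":0.001,"wy":0.002,"wz":0.121,"gripper":0.05},
    {"x":-0.017,"y":0.173,"z":0.03,"wx":0.0015,"wy":0.004,"wz":0.121,"gripper":0.05},
    {"x":-0.017,"y":0.173,"z":0.046,"wx":0.0015,"wy":0.0045,"wz":0.121,"gripper":0.05},
    {"x":-0.017,"y":0.173,"z":0.046,"wx":0.0015,"wy":0.0045,"wz":0.121,"gripper":0.05},
  ],
)

```text
t: 11.3
position: [0.505, 0.3117, 0.1005]
tool_rot: [-0.121, -3.132, 0.008]
ft_force: [-0.3, 0.2, -2.5]
finger_gap: 0.624
grasp_force: 25.0
```

```bash
python3 -c "
from h import *
goto(.5073,.3138,.0905,-.076)"
```

```text
t 11.3 pos [0.505  0.3117 0.1005] yaw 3.064 q7 0.79 SHIFT [-0.0022  0.0023  0.0099] W [-0.0052 -0.0073 -0.0012]
```

>>> drive_tool(
  rows=[
    {"x":-0.0022,"y":0.0023,"z":0.003,"wx":-0.002,"wy":-0.005,"wz":0,"gripper":0.05},
    {"x":-0.0022,"y":0.0023,"z":0.004,"wx":-0.002,"wy":-0.005,"wz":0,"gripper":0.05},
    {"x":-0.0022,"y":0.0023,"z":0.005,"wx":-0.002,"wy":-0.005,"wz":0,"gripper":0.05},
    {"x":-0.0022,"y":0.0023,"z":0.006,"wx":-0.002,"wy":-0.005,"wz":0,"gripper":0.05},
    {"x":-0.0022,"y":0.0023,"z":0.007,"wx":-0.002,"wy":-0.005,"wz":0,"gripper":0.05},
    {"x":-0.0022,"y":0.0023,"z":0.008,"wx":-0.002,"wy":-0.005,"wz":0,"gripper":0.05},
    {"x":-0.0022,"y":0.0023,"z":0.009,"wx":-0.002,"wy":-0.005,"wz":0,"gripper":0.05},
    {"x":-0.0022,"y":0.0023,"z":0.009,"wx":-0.002,"wy":-0.005,"wz":0,"gripper":0.05},
  ],
)

```text
t: 12.3
position: [0.5081, 0.3163, 0.0935]
tool_rot: [0.119, 3.139, 0.0]
ft_force: [-0.2, -0.5, -3.0]
finger_gap: 0.625
grasp_force: 25.0
```

```bash
python3 -c "
from h import *
goto(.5073,.3138,.0905,-.076)"
```

```text
t 12.3 pos [0.5081 0.3163 0.0935] yaw 3.066 q7 0.79 SHIFT [ 0.0006 -0.0025  0.003 ] W [0.0001 0.0005 0.0002]
```

>>> drive_tool(
  rows=[
    {"x":0.0006,"y":-0.002,"z":0,"wx":0,"wy":0,"wz":0,"gripper":0.05},
    {"x":0.0006,"y":-0.002,"z":0,"wx":0,"wy":0,"wz":0,"gripper":0.05},
    {"x":0.0006,"y":-0.002,"z":0,"wx":0,"wy":0,"wz":0,"gripper":0.05},
    {"x":0.0006,"y":-0.002,"z":0.001,"wx":0,"wy":0,"wz":0,"gripper":0.05},
    {"x":0.0006,"y":-0.002,"z":0.002,"wx":0,"wy":0,"wz":0,"gripper":0.05},
    {"x":0.0006,"y":-0.002,"z":0.003,"wx":0,"wy":0,"wz":0,"gripper":0.05},
    {"x":0.0006,"y":-0.002,"z":0.0035,"wx":0,"wy":0,"wz":0,"gripper":0.05},
    {"x":0.0006,"y":-0.002,"z":0.0035,"wx":0,"wy":0,"wz":0,"gripper":0.05},
  ],
)

```text
t: 13.3
position: [0.5074, 0.3143, 0.0901]
tool_rot: [0.119, 3.139, 0.0]
ft_force: [-0.1, 0.2, -2.8]
finger_gap: 0.626
grasp_force: 25.0
```

>>> drive_tool(
  rows=[
    {"x":0,"y":0,"z":0.001,"wx":0,"wy":0,"wz":0,"gripper":0.05},
    {"x":0,"y":0,"z":0.0015,"wx":0,"wy":0,"wz":0,"gripper":0.05},
    {"x":0,"y":0,"z":0.0015,"wx":0,"wy":0,"wz":0,"gripper":0.05},
    {"x":0,"y":0,"z":0.0015,"wx":0,"wy":0,"wz":0,"gripper":0.05},
    {"x":0,"y":0,"z":0.0015,"wx":0,"wy":0,"wz":0,"gripper":0.05},
    {"x":0,"y":0,"z":0.0015,"wx":0,"wy":0,"wz":0,"gripper":0.05},
    {"x":0,"y":0,"z":0.0015,"wx":0,"wy":0,"wz":0,"gripper":0.05},
    {"x":0,"y":0,"z":0.0015,"wx":0,"wy":0,"wz":0,"gripper":0.05},
  ],
)

```text
t: 14.3
position: [0.5075, 0.3144, 0.0892]
tool_rot: [0.119, 3.138, 0.001]
ft_force: [-1.8, -1.5, 5.8]
finger_gap: 0.624
grasp_force: 25.0
```

>>> drive_tool(
  rows=[
    {"x":0,"y":0,"z":0,"wx":0,"wy":0,"wz":0,"gripper":0.08},
    {"x":0,"y":0,"z":0,"wx":0,"wy":0,"wz":0,"gripper":0.08},
    {"x":0,"y":0,"z":0,"wx":0,"wy":0,"wz":0,"gripper":0.08},
    {"x":0,"y":0,"z":-0.01,"wx":0,"wy":0,"wz":0,"gripper":0.08},
    {"x":0,"y":0,"z":-0.04,"wx":0,"wy":0,"wz":0,"gripper":0.093},
    {"x":0,"y":0,"z":-0.08,"wx":0,"wy":0,"wz":0,"gripper":0.093},
    {"x":0,"y":0,"z":-0.1,"wx":0,"wy":0,"wz":0,"gripper":0.093},
    {"x":0,"y":0,"z":-0.1,"wx":0,"wy":0,"wz":0,"gripper":0.093},
  ],
)

```text
t: 15.3
position: [0.5082, 0.3148, 0.1907]
tool_rot: [0.119, 3.136, 0.004]
ft_force: [-0.7, 0.2, -0.4]
finger_gap: 0.996
grasp_force: 0.0
```

```bash
python3 -c "
from h import *
ims=[r.get_image('top')]
for p in((.6349,.004,.2),(.6422,-.1356,.09),(.4925,-.0084,-.06)): print(tin(ims,p))
goto(.6355,.004,.19,.203)"
```

```text
[(array([0.63446496, 0.0043293 , 0.19502739]), np.float64(0.08711283185840708))]
[(array([ 0.64230814, -0.13563654,  0.09026461]), np.float64(0.09183309557774608))]
[(array([ 0.49274883, -0.00815908, -0.07338388]), np.float64(0.06580829756795423))]
t 15.35 pos [0.5076 0.3144 0.1894] yaw 3.066 q7 0.8 SHIFT [-0.151  -0.2998 -0.0007] W [ 0.001   0.0021 -0.2788]
```

>>> drive_tool(
  rows=[
    {"x":-0.022,"y":-0.045,"z":0,"wx":0,"wy":0,"wz":-0.04,"gripper":0.093},
    {"x":-0.048,"y":-0.095,"z":0,"wx":0,"wy":0,"wz":-0.08,"gripper":0.093},
    {"x":-0.073,"y":-0.145,"z":0,"wx":0,"wy":0,"wz":-0.12,"gripper":0.093},
    {"x":-0.098,"y":-0.195,"z":0,"wx":0,"wy":0,"wz":-0.16,"gripper":0.093},
    {"x":-0.123,"y":-0.245,"z":0.0,"wx":0,"wy":0,"wz":-0.2,"gripper":0.093},
    {"x":-0.145,"y":-0.287,"z":0.02,"wx":0,"wy":0,"wz":-0.24,"gripper":0.093},
    {"x":-0.151,"y":-0.3,"z":0.06,"wx":0,"wy":0,"wz":-0.275,"gripper":0.093},
    {"x":-0.151,"y":-0.3,"z":0.1,"wx":0,"wy":0,"wz":-0.275,"gripper":0.093},
  ],
)

```text
t: 16.35
position: [0.6351, 0.0013, 0.0864]
tool_rot: [0.308, -3.126, 0.001]
ft_force: [-0.1, -0.4, -0.1]
finger_gap: 1.0
grasp_force: 0.0
```

```bash
python3 -c "
from h import *
goto(.6355,.004,.009,.2)"
```

```text
t 16.35 pos [0.6351 0.0013 0.0864] yaw -2.945 q7 1.55 SHIFT [-0.001   0.0026  0.0774] W [-0.0004 -0.0003 -0.0035]
```

>>> drive_tool(
  rows=[
    {"x":0,"y":0.001,"z":0.03,"wx":0,"wy":0,"wz":0,"gripper":0.093},
    {"x":0,"y":0.001,"z":0.055,"wx":0,"wy":0,"wz":0,"gripper":0.093},
    {"x":0,"y":0.001,"z":0.07,"wx":0,"wy":0,"wz":0,"gripper":0.093},
    {"x":0,"y":0.001,"z":0.077,"wx":0,"wy":0,"wz":0,"gripper":0.093},
    {"x":0,"y":0.001,"z":0.077,"wx":0,"wy":0,"wz":0,"gripper":0.093},
    {"x":0,"y":0.001,"z":0.077,"wx":0,"wy":0,"wz":0,"gripper":0.05},
    {"x":0,"y":0.001,"z":0.077,"wx":0,"wy":0,"wz":0,"gripper":0.05},
    {"x":0,"y":0.001,"z":0.077,"wx":0,"wy":0,"wz":0,"gripper":0.05},
  ],
)

```text
t: 17.35
position: [0.6354, 0.0047, 0.0122]
tool_rot: [-0.312, 3.124, 0.0]
ft_force: [1.1, -0.0, -0.0]
finger_gap: 0.723
grasp_force: 0.0
```

>>> drive_tool(
  rows=[
    {"x":0,"y":0,"z":0,"wx":0,"wy":0,"wz":0,"gripper":0.05},
    {"x":0,"y":0,"z":0,"wx":0,"wy":0,"wz":0,"gripper":0.05},
    {"x":0,"y":0,"z":-0.01,"wx":0,"wy":0,"wz":0,"gripper":0.05},
    {"x":0,"y":0,"z":-0.05,"wx":0,"wy":0,"wz":0,"gripper":0.05},
    {"x":0,"y":0,"z":-0.1,"wx":0,"wy":0,"wz":0,"gripper":0.05},
    {"x":0,"y":0,"z":-0.15,"wx":0,"wy":0,"wz":0,"gripper":0.05},
    {"x":0,"y":0,"z":-0.18,"wx":0,"wy":0,"wz":0,"gripper":0.05},
    {"x":0,"y":0,"z":-0.18,"wx":0,"wy":0,"wz":0,"gripper":0.05},
  ],
)

```text
t: 18.35
position: [0.6361, 0.0047, 0.1943]
tool_rot: [-0.312, 3.121, -0.0]
ft_force: [-0.4, 0.6, -3.8]
finger_gap: 0.619
grasp_force: 25.0
```

```bash
python3 - <<'E'
from h import *
np.set_printoptions(precision=4,suppress=True)
print(r.observe()['finger_gap']*93)
ims=[r.get_image('top'),r.get_image('side')]
for i in ims:
    b=i["img"]
a=ims[0]["img"][150:250,170:300];b=ims[1]["img"][230:390,220:428]
cv2.imwrite("pics/p2.png",np.vstack([cv2.resize(x,(520,400) if k==0 else (260,200),interpolation=cv2.INTER_CUBIC) if 0 else cv2.resize(x,(390,300),interpolation=cv2.INTER_CUBIC) for k,x in enumerate((a,b))]))
for n in('top','side'):
  for q in('base_c','tin1_c','press_top'): print(n,q,[(round(d['conf'],2),np.round(d['position'],4).tolist()) for d in r.tip_of(n,q)])
goto(.5075,.314,.15,-.075)
E
```

```text
57.58371396310778
top base_c [(0.59, [0.5064, 0.3103, 0.0596])]
top tin1_c [(0.42, [0.6327, 0.0053, 0.2008])]
top press_top [(0.87, [0.5118, 0.3152, 0.0459])]
side base_c [(0.97, [0.5087, 0.3152, 0.0646])]
side tin1_c [(0.93, [0.635, 0.0044, 0.1993]), (0.58, [0.5056, -0.3328, 0.0493])]
side press_top []
t 18.75 pos [0.6346 0.0047 0.1905] yaw -2.942 q7 1.58 SHIFT [0.0633 0.3283 0.0407] W [ 0.0002 -0.0012  0.2744]
```

View pics/p2.png

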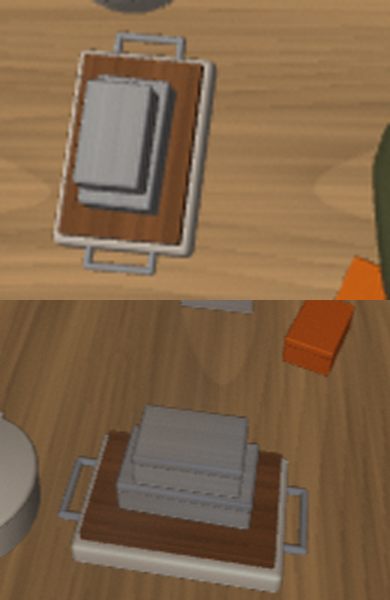

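Both tins on the press are flat and parallel; the small tin is within about 2 mm of centre on the large one.

>>> drive_tool(
  rows=[
    {"x":0.005,"y":0.027,"z":0,"wx":0,"wy":0,"wz":0.02,"gripper":0.05},
    {"x":0.015,"y":0.077,"z":0,"wx":0,"wy":0,"wz":0.07,"gripper":0.05},
    {"x":0.025,"y":0.13,"z":0,"wx":0,"wy":0,"wz":0.12,"gripper":0.05},
    {"x":0.035,"y":0.182,"z":0,"wx":0,"wy":0,"wz":0.17,"gripper":0.05},
    {"x":0.045,"y":0.234,"z":0,"wx":0,"wy":0,"wz":0.22,"gripper":0.05},
    {"x":0.055,"y":0.285,"z":0,"wx":0,"wy":0,"wz":0.26,"gripper":0.05},
    {"x":0.061,"y":0.318,"z":0.01,"wx":0,"wy":0,"wz":0.274,"gripper":0.05},
    {"x":0.063,"y":0.328,"z":0.03,"wx":0,"wy":0,"wz":0.274,"gripper":0.05},
  ],
)

```text
t: 19.75
position: [0.5073, 0.3172, 0.1615]
tool_rot: [0.111, 3.138, 0.003]
ft_force: [0.3, -1.6, -2.7]
finger_gap: 0.628
grasp_force: 25.0
```

>>> drive_tool(
  rows=[
    {"x":0,"y":0,"z":0.005,"wx":0,"wy":0,"wz":0,"gripper":0.05},
    {"x":0,"y":0,"z":0.01,"wx":0,"wy":0,"wz":0,"gripper":0.05},
    {"x":0,"y":0,"z":0.015,"wx":0,"wy":0,"wz":0,"gripper":0.05},
    {"x":0,"y":0,"z":0.018,"wx":0,"wy":0,"wz":0,"gripper":0.05},
    {"x":0,"y":0,"z":0.02,"wx":0,"wy":0,"wz":0,"gripper":0.05},
    {"x":0,"y":0,"z":0.02,"wx":0,"wy":0,"wz":0,"gripper":0.05},
    {"x":0,"y":0,"z":0.02,"wx":0,"wy":0,"wz":0,"gripper":0.05},
    {"x":0,"y":0,"z":0.02,"wx":0,"wy":0,"wz":0,"gripper":0.05},
  ],
)

```text
t: 20.75
position: [0.5085, 0.3138, 0.1418]
tool_rot: [0.117, 3.139, 0.001]
ft_force: [0.2, 0.1, -2.8]
finger_gap: 0.623
grasp_force: 25.0
```

```bash
python3 -c "
from h import *
goto(.5078,.3143,.131,-.075)"
```

```text
t 20.75 pos [0.5085 0.3138 0.1418] yaw 3.067 q7 0.79 SHIFT [0.0007 0.0004 0.0108] W [0.0004 0.0008 0.0002]
```

>>> drive_tool(
  rows=[
    {"x":0.0005,"y":0.0004,"z":0.003,"wx":0,"wy":0,"wz":0,"gripper":0.05},
    {"x":0.0005,"y":0.0004,"z":0.005,"wx":0,"wy":0,"wz":0,"gripper":0.05},
    {"x":0.0005,"y":0.0004,"z":0.007,"wx":0,"wy":0,"wz":0,"gripper":0.05},
    {"x":0.0005,"y":0.0004,"z":0.008,"wx":0,"wy":0,"wz":0,"gripper":0.05},
    {"x":0.0005,"y":0.0004,"z":0.009,"wx":0,"wy":0,"wz":0,"gripper":0.05},
    {"x":0.0005,"y":0.0004,"z":0.0095,"wx":0,"wy":0,"wz":0,"gripper":0.05},
    {"x":0.0005,"y":0.0004,"z":0.0095,"wx":0,"wy":0,"wz":0,"gripper":0.05},
    {"x":0.0005,"y":0.0004,"z":0.0095,"wx":0,"wy":0,"wz":0,"gripper":0.05},
  ],
)

```text
t: 21.75
position: [0.508, 0.3143, 0.1322]
tool_rot: [0.117, 3.139, 0.0]
ft_force: [-0.4, -0.4, -2.4]
finger_gap: 0.625
grasp_force: 25.0
```

>>> drive_tool(
  rows=[
    {"x":0,"y":0,"z":0.001,"wx":0,"wy":0,"wz":0,"gripper":0.05},
    {"x":0,"y":0,"z":0.0015,"wx":0,"wy":0,"wz":0,"gripper":0.05},
    {"x":0,"y":0,"z":0.0015,"wx":0,"wy":0,"wz":0,"gripper":0.05},
    {"x":0,"y":0,"z":0.0015,"wx":0,"wy":0,"wz":0,"gripper":0.05},
    {"x":0,"y":0,"z":0.0015,"wx":0,"wy":0,"wz":0,"gripper":0.05},
    {"x":0,"y":0,"z":0.0015,"wx":0,"wy":0,"wz":0,"gripper":0.05},
    {"x":0,"y":0,"z":0.0015,"wx":0,"wy":0,"wz":0,"gripper":0.05},
    {"x":0,"y":0,"z":0.0015,"wx":0,"wy":0,"wz":0,"gripper":0.05},
  ],
)

```text
t: 22.75
position: [0.5081, 0.3143, 0.1319]
tool_rot: [0.117, 3.138, 0.001]
ft_force: [-2.4, -1.5, 10.1]
finger_gap: 0.618
grasp_force: 25.0
```

Contact. Release and lift, then on to the tin at (0.493, −0.008).

>>> drive_tool(
  rows=[
    {"x":0,"y":0,"z":-0.0005,"wx":0,"wy":0,"wz":0,"gripper":0.08},
    {"x":0,"y":0,"z":-0.0005,"wx":0,"wy":0,"wz":0,"gripper":0.08},
    {"x":0,"y":0,"z":-0.0005,"wx":0,"wy":0,"wz":0,"gripper":0.08},
    {"x":0,"y":0,"z":-0.01,"wx":0,"wy":0,"wz":0,"gripper":0.08},
    {"x":0,"y":0,"z":-0.04,"wx":0,"wy":0,"wz":0,"gripper":0.093},
    {"x":0,"y":0,"z":-0.07,"wx":0,"wy":0,"wz":0,"gripper":0.093},
    {"x":0,"y":0,"z":-0.08,"wx":0,"wy":0,"wz":0,"gripper":0.093},
    {"x":0,"y":0,"z":-0.08,"wx":0,"wy":0,"wz":0,"gripper":0.093},
  ],
)

```text
t: 23.75
position: [0.508, 0.3143, 0.2111]
tool_rot: [0.117, 3.138, 0.001]
ft_force: [-0.2, -0.2, -0.5]
finger_gap: 0.998
grasp_force: 0.0
```

```bash
python3 -c "
from h import *
ims=[r.get_image('top')]
for p in((.6422,-.1356,.09),(.4925,-.0084,-.06)): print(tin(ims,p))
goto(.4929,-.0083,.1,-.07)"
```

```text
[(array([ 0.6426694 , -0.13552395,  0.0925187 ]), np.float64(0.09343794579172611))]
[(array([ 0.49263127, -0.00816344, -0.06872353]), np.float64(0.06241122159090909))]
t 23.8 pos [0.5077 0.314  0.2102] yaw 3.067 q7 0.8 SHIFT [-0.0093 -0.3225  0.1102] W [ 0.      0.0004 -0.0048]
```

>>> drive_tool(
  rows=[
    {"x":-0.002,"y":-0.05,"z":0,"wx":0,"wy":0,"wz":0,"gripper":0.093},
    {"x":-0.003,"y":-0.105,"z":0,"wx":0,"wy":0,"wz":0,"gripper":0.093},
    {"x":-0.005,"y":-0.16,"z":0.01,"wx":0,"wy":0,"wz":0,"gripper":0.093},
    {"x":-0.006,"y":-0.215,"z":0.03,"wx":0,"wy":0,"wz":0,"gripper":0.093},
    {"x":-0.008,"y":-0.27,"z":0.05,"wx":0,"wy":0,"wz":-0.005,"gripper":0.093},
    {"x":-0.009,"y":-0.31,"z":0.075,"wx":0,"wy":0,"wz":-0.005,"gripper":0.093},
    {"x":-0.009,"y":-0.322,"z":0.1,"wx":0,"wy":0,"wz":-0.005,"gripper":0.093},
    {"x":-0.009,"y":-0.322,"z":0.12,"wx":0,"wy":0,"wz":-0.005,"gripper":0.093},
  ],
)

```text
t: 24.8
position: [0.4917, -0.0092, 0.0886]
tool_rot: [-0.114, -3.138, 0.001]
ft_force: [0.0, -0.1, 0.1]
finger_gap: 1.0
grasp_force: 0.0
```

```bash
python3 -c "
from h import *
goto(.4929,-.0083,.009,-.07)"
```

```text
t 24.8 pos [ 0.4917 -0.0092  0.0886] yaw 3.069 q7 1.33 SHIFT [-0.0013  0.0011  0.0796] W [-0.0005 -0.0019 -0.0024]
```

>>> drive_tool(
  rows=[
    {"x":0,"y":0,"z":0.03,"wx":0,"wy":0,"wz":0,"gripper":0.093},
    {"x":0,"y":0,"z":0.055,"wx":0,"wy":0,"wz":0,"gripper":0.093},
    {"x":0,"y":0,"z":0.07,"wx":0,"wy":0,"wz":0,"gripper":0.093},
    {"x":0,"y":0,"z":0.079,"wx":0,"wy":0,"wz":0,"gripper":0.093},
    {"x":0,"y":0,"z":0.079,"wx":0,"wy":0,"wz":0,"gripper":0.093},
    {"x":0,"y":0,"z":0.079,"wx":0,"wy":0,"wz":0,"gripper":0.05},
    {"x":0,"y":0,"z":0.079,"wx":0,"wy":0,"wz":0,"gripper":0.05},
    {"x":0,"y":0,"z":0.079,"wx":0,"wy":0,"wz":0,"gripper":0.05},
  ],
)

```text
t: 25.8
position: [0.4933, -0.0075, 0.0121]
tool_rot: [0.11, 3.138, 0.0]
ft_force: [0.1, 0.4, 0.8]
finger_gap: 0.726
grasp_force: 0.0
```

>>> drive_tool(
  rows=[
    {"x":0,"y":0,"z":0,"wx":0,"wy":0,"wz":0,"gripper":0.05},
    {"x":0,"y":0,"z":0,"wx":0,"wy":0,"wz":0,"gripper":0.05},
    {"x":0,"y":0,"z":-0.01,"wx":0,"wy":0,"wz":0,"gripper":0.05},
    {"x":0,"y":0,"z":-0.05,"wx":0,"wy":0,"wz":0,"gripper":0.05},
    {"x":0,"y":0,"z":-0.1,"wx":0,"wy":0,"wz":0,"gripper":0.05},
    {"x":0,"y":0,"z":-0.15,"wx":0,"wy":0,"wz":0,"gripper":0.05},
    {"x":0,"y":0,"z":-0.2,"wx":0,"wy":0,"wz":0,"gripper":0.05},
    {"x":0,"y":0,"z":-0.21,"wx":0,"wy":0,"wz":0,"gripper":0.05},
  ],
)

```text
t: 26.8
position: [0.4937, -0.0076, 0.2249]
tool_rot: [0.11, 3.134, 0.001]
ft_force: [0.2, -0.1, -3.3]
finger_gap: 0.623
grasp_force: 25.0
```

```bash
python3 - <<'E'
from h import *
print(r.observe()['finger_gap']*93)
ims=[r.get_image('top'),r.get_image('side')]
a=ims[0]["img"][150:250,170:300];b=ims[1]["img"][230:390,220:428]
cv2.imwrite("pics/p3.png",np.vstack([cv2.resize(x,(390,300),interpolation=cv2.INTER_CUBIC) for x in(a,b)]))
goto(.5078,.3143,.19,-.075)
E
```

```text
57.92392900623525
t 26.9 pos [ 0.4929 -0.0077  0.2225] yaw 3.072 q7 1.36 SHIFT [0.0077 0.3222 0.0326] W [0.0005 0.0026 0.005 ]
```

View pics/p3.png

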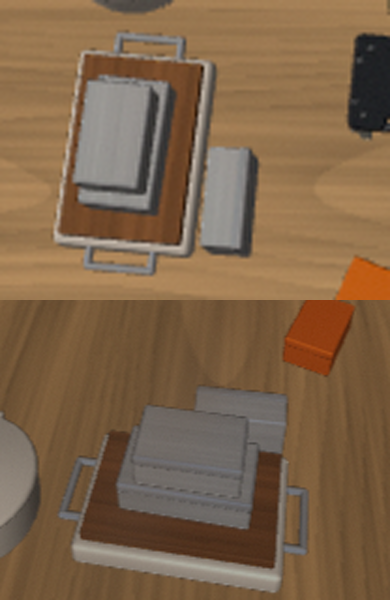

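The crop shows that the third tin no longer stands on the column. It lies on the table beside the tub (top crop (228,200)), apparently on its long edge: the announced knock. The lower two tins look undisturbed. I'll place the held tin as third and then recover that one.

>>> drive_tool(
  rows=[
    {"x":0.001,"y":0.027,"z":0,"wx":0,"wy":0,"wz":0.005,"gripper":0.05},
    {"x":0.002,"y":0.077,"z":0,"wx":0,"wy":0,"wz":0.005,"gripper":0.05},
    {"x":0.003,"y":0.13,"z":0,"wx":0,"wy":0,"wz":0.005,"gripper":0.05},
    {"x":0.0045,"y":0.182,"z":0,"wx":0,"wy":0,"wz":0.005,"gripper":0.05},
    {"x":0.006,"y":0.234,"z":0.01,"wx":0,"wy":0,"wz":0.005,"gripper":0.05},
    {"x":0.007,"y":0.285,"z":0.03,"wx":0,"wy":0,"wz":0.005,"gripper":0.05},
    {"x":0.0077,"y":0.315,"z":0.05,"wx":0,"wy":0,"wz":0.005,"gripper":0.05},
    {"x":0.0077,"y":0.322,"z":0.06,"wx":0,"wy":0,"wz":0.005,"gripper":0.05},
  ],
)

```text
t: 27.9
position: [0.5056, 0.3157, 0.1581]
tool_rot: [-0.112, -3.136, 0.003]
ft_force: [0.1, -0.8, -3.6]
finger_gap: 0.621
grasp_force: 25.0
```

>>> drive_tool(
  rows=[
    {"x":0,"y":0,"z":0.005,"wx":0,"wy":0,"wz":0,"gripper":0.05},
    {"x":0,"y":0,"z":0.01,"wx":0,"wy":0,"wz":0,"gripper":0.05},
    {"x":0,"y":0,"z":0.015,"wx":0,"wy":0,"wz":0,"gripper":0.05},
    {"x":0,"y":0,"z":0.018,"wx":0,"wy":0,"wz":0,"gripper":0.05},
    {"x":0,"y":0,"z":0.02,"wx":0,"wy":0,"wz":0,"gripper":0.05},
    {"x":0,"y":0,"z":0.02,"wx":0,"wy":0,"wz":0,"gripper":0.05},
    {"x":0,"y":0,"z":0.02,"wx":0,"wy":0,"wz":0,"gripper":0.05},
    {"x":0,"y":0,"z":0.02,"wx":0,"wy":0,"wz":0,"gripper":0.05},
  ],
)

```text
t: 28.9
position: [0.5077, 0.3143, 0.1418]
tool_rot: [0.117, 3.139, 0.0]
ft_force: [0.2, -0.0, -2.9]
finger_gap: 0.622
grasp_force: 25.0
```

```bash
python3 -c "
from h import *
goto(.5073,.3143,.131,-.075)"
```

```text
t 28.9 pos [0.5077 0.3143 0.1418] yaw 3.067 q7 0.76 SHIFT [0.0004 0.     0.0108] W [0.0003 0.0009 0.0003]
```

>>> drive_tool(
  rows=[
    {"x":0,"y":0,"z":0.003,"wx":0,"wy":0,"wz":0,"gripper":0.05},
    {"x":0,"y":0,"z":0.005,"wx":0,"wy":0,"wz":0,"gripper":0.05},
    {"x":0,"y":0,"z":0.007,"wx":0,"wy":0,"wz":0,"gripper":0.05},
    {"x":0,"y":0,"z":0.008,"wx":0,"wy":0,"wz":0,"gripper":0.05},
    {"x":0,"y":0,"z":0.009,"wx":0,"wy":0,"wz":0,"gripper":0.05},
    {"x":0,"y":0,"z":0.01,"wx":0,"wy":0,"wz":0,"gripper":0.05},
    {"x":0,"y":0,"z":0.01,"wx":0,"wy":0,"wz":0,"gripper":0.05},
    {"x":0,"y":0,"z":0.01,"wx":0,"wy":0,"wz":0,"gripper":0.05},
  ],
)

```text
t: 29.9
position: [0.5076, 0.3142, 0.1319]
tool_rot: [0.117, 3.139, 0.001]
ft_force: [-0.0, -1.1, 3.3]
finger_gap: 0.625
grasp_force: 25.0
```

>>> drive_tool(
  rows=[
    {"x":0,"y":0,"z":0,"wx":0,"wy":0,"wz":0,"gripper":0.08},
    {"x":0,"y":0,"z":0,"wx":0,"wy":0,"wz":0,"gripper":0.08},
    {"x":0,"y":0,"z":0,"wx":0,"wy":0,"wz":0,"gripper":0.08},
    {"x":0,"y":0,"z":-0.01,"wx":0,"wy":0,"wz":0,"gripper":0.08},
    {"x":0,"y":0,"z":-0.04,"wx":0,"wy":0,"wz":0,"gripper":0.093},
    {"x":0,"y":0,"z":-0.07,"wx":0,"wy":0,"wz":0,"gripper":0.093},
    {"x":0,"y":0,"z":-0.1,"wx":0,"wy":0,"wz":0,"gripper":0.093},
    {"x":0,"y":0,"z":-0.1,"wx":0,"wy":0,"wz":0,"gripper":0.093},
  ],
)

```text
t: 30.9
position: [0.5086, 0.3149, 0.2345]
tool_rot: [0.118, 3.135, 0.005]
ft_force: [-0.5, 0.6, 0.0]
finger_gap: 1.001
grasp_force: 0.0
```

```bash
python3 -c "
from h import *
print(tin([r.get_image('top')],(.6422,-.1356,.09)))
goto(.6427,-.1355,.15,.092)"
```

```text
[(array([ 0.64223089, -0.1357977 ,  0.08588002]), np.float64(0.09152421652421652))]
t 30.95 pos [0.508  0.3144 0.2329] yaw 3.067 q7 0.78 SHIFT [-0.1678 -0.4387  0.0826] W [ 0.0015  0.0027 -0.1669]
```

>>> drive_tool(
  rows=[
    {"x":-0.02,"y":-0.052,"z":0,"wx":0,"wy":0,"wz":-0.03,"gripper":0.093},
    {"x":-0.041,"y":-0.107,"z":0,"wx":0,"wy":0,"wz":-0.06,"gripper":0.093},
    {"x":-0.062,"y":-0.162,"z":0,"wx":0,"wy":0,"wz":-0.09,"gripper":0.093},
    {"x":-0.083,"y":-0.217,"z":0,"wx":0,"wy":0,"wz":-0.12,"gripper":0.093},
    {"x":-0.104,"y":-0.272,"z":0.02,"wx":0,"wy":0,"wz":-0.15,"gripper":0.093},
    {"x":-0.125,"y":-0.327,"z":0.04,"wx":0,"wy":0,"wz":-0.165,"gripper":0.093},
    {"x":-0.146,"y":-0.382,"z":0.06,"wx":0,"wy":0,"wz":-0.165,"gripper":0.093},
    {"x":-0.168,"y":-0.4385,"z":0.08,"wx":0,"wy":0,"wz":-0.165,"gripper":0.093},
  ],
)

```text
t: 31.95
position: [0.6417, -0.136, 0.1502]
tool_rot: [0.142, -3.137, -0.001]
ft_force: [0.4, 0.5, 0.5]
finger_gap: 1.002
grasp_force: 0.0
```

```bash
python3 - <<'E'
from h import *
ims=[r.get_image('top'),r.get_image('side')]
a=ims[0]["img"][150:250,170:300];b=ims[1]["img"][230:390,220:428]
cv2.imwrite("pics/p4.png",np.vstack([cv2.resize(x,(390,300),interpolation=cv2.INTER_CUBIC) for x in(a,b)]))
im=ims[0];uv=(170+228/3,150+200/3)
m=comp(grey(im),uv);ys,xs=np.nonzero(m);print(m.sum(),xs.min(),xs.max(),ys.min(),ys.max())
p=ray(im,uv,.04);print(p)
print('edge',fit([im],[m],[p[0],p[1],0],.094,.04,.058))
print('flat',fit([im],[m],[p[0],p[1],0],.094,.058,.04))
goto(.6425,-.1356,.009,.09)
E
```

```text
952 188 253 171 241
[0.46010794 0.21974901 0.04      ]
edge (array([ 0.46400218,  0.23288838, -0.10296521]), np.float64(0.46684611344537813))
flat (array([ 0.46469927,  0.23403879, -0.06280784]), np.float64(0.5176601890756303))
t 32.05 pos [ 0.6407 -0.1428  0.1484] yaw -3.06 q7 1.7 SHIFT [-0.003   0.0074  0.1394] W [-0.0027 -0.004  -0.0087]
```

View pics/p4.png

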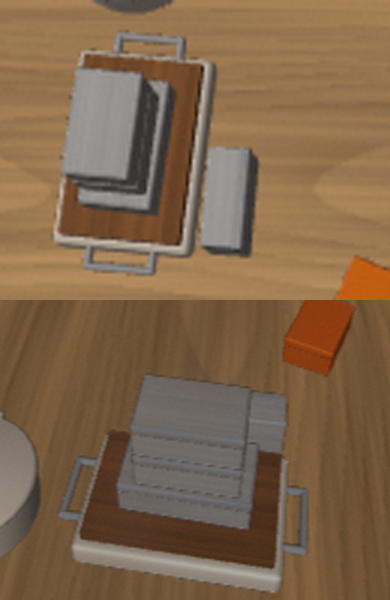

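The third tin stands squarely. The knocked tin stands on its long edge against the tub at top crop (228,200). The last table tin goes on first.

>>> drive_tool(
  rows=[
    {"x":0,"y":0,"z":0.03,"wx":0,"wy":0,"wz":0,"gripper":0.093},
    {"x":0,"y":0,"z":0.07,"wx":0,"wy":0,"wz":0,"gripper":0.093},
    {"x":0,"y":0,"z":0.11,"wx":0,"wy":0,"wz":0,"gripper":0.093},
    {"x":0,"y":0,"z":0.13,"wx":0,"wy":0,"wz":0,"gripper":0.093},
    {"x":0,"y":0,"z":0.14,"wx":0,"wy":0,"wz":0,"gripper":0.093},
    {"x":0,"y":0,"z":0.14,"wx":0,"wy":0,"wz":0,"gripper":0.093},
    {"x":0,"y":0,"z":0.14,"wx":0,"wy":0,"wz":0,"gripper":0.05},
    {"x":0,"y":0,"z":0.14,"wx":0,"wy":0,"wz":0,"gripper":0.05},
  ],
)

```text
t: 33.05
position: [0.6428, -0.1345, 0.0133]
tool_rot: [-0.141, 3.136, -0.0]
ft_force: [-0.7, -0.5, 0.1]
finger_gap: 0.834
grasp_force: 0.0
```

>>> drive_tool(
  rows=[
    {"x":0,"y":0,"z":0,"wx":0,"wy":0,"wz":0,"gripper":0.05},
    {"x":0,"y":0,"z":0,"wx":0,"wy":0,"wz":0,"gripper":0.05},
    {"x":0,"y":0,"z":0,"wx":0,"wy":0,"wz":0,"gripper":0.05},
    {"x":0,"y":0,"z":-0.04,"wx":0,"wy":0,"wz":0,"gripper":0.05},
    {"x":0,"y":0,"z":-0.1,"wx":0,"wy":0,"wz":0,"gripper":0.05},
    {"x":0,"y":0,"z":-0.16,"wx":0,"wy":0,"wz":0,"gripper":0.05},
    {"x":0,"y":0,"z":-0.21,"wx":0,"wy":0,"wz":0,"gripper":0.05},
    {"x":0,"y":0,"z":-0.24,"wx":0,"wy":0,"wz":0,"gripper":0.05},
  ],
)

```text
t: 34.05
position: [0.6422, -0.1345, 0.2547]
tool_rot: [-0.141, 3.135, -0.0]
ft_force: [0.9, -0.1, -2.4]
finger_gap: 0.62
grasp_force: 25.0
```

```bash
python3 -c "
from h import *
print(r.observe()['finger_gap']*93)
goto(.5076,.3143,.2,-.075)"
```

```text
57.6594183003299
t 34.05 pos [ 0.6422 -0.1345  0.2547] yaw -3.051 q7 1.71 SHIFT [0.0939 0.4591 0.0543] W [-1.000e-04  3.000e-03  1.651e-01]
```

>>> drive_tool(
  rows=[
    {"x":0.01,"y":0.05,"z":0,"wx":0,"wy":0,"wz":0.02,"gripper":0.05},
    {"x":0.022,"y":0.107,"z":0,"wx":0,"wy":0,"wz":0.04,"gripper":0.05},
    {"x":0.034,"y":0.166,"z":0,"wx":0,"wy":0,"wz":0.06,"gripper":0.05},
    {"x":0.046,"y":0.225,"z":0,"wx":0,"wy":0,"wz":0.08,"gripper":0.05},
    {"x":0.058,"y":0.284,"z":0,"wx":0,"wy":0,"wz":0.1,"gripper":0.05},
    {"x":0.07,"y":0.343,"z":0,"wx":0,"wy":0,"wz":0.125,"gripper":0.05},
    {"x":0.082,"y":0.402,"z":0,"wx":0,"wy":0,"wz":0.15,"gripper":0.05},
    {"x":0.091,"y":0.445,"z":0.01,"wx":0,"wy":0,"wz":0.165,"gripper":0.05},
  ],
)

```text
t: 35.05
position: [0.51, 0.3035, 0.2422]
tool_rot: [0.115, 3.138, 0.002]
ft_force: [0.5, -0.2, -2.4]
finger_gap: 0.623
grasp_force: 25.0
```

```bash
python3 -c "
from h import *
goto(.5078,.3143,.182,-.075)"
```

```text
t 35.05 pos [0.51   0.3035 0.2422] yaw 3.068 q7 0.78 SHIFT [0.003  0.0106 0.0602] W [0.0013 0.0009 0.0017]
```

>>> drive_tool(
  rows=[
    {"x":0.002,"y":0.008,"z":0.01,"wx":0,"wy":0,"wz":0,"gripper":0.05},
    {"x":0.003,"y":0.012,"z":0.025,"wx":0,"wy":0,"wz":0,"gripper":0.05},
    {"x":0.003,"y":0.013,"z":0.04,"wx":0,"wy":0,"wz":0,"gripper":0.05},
    {"x":0.003,"y":0.013,"z":0.05,"wx":0,"wy":0,"wz":0,"gripper":0.05},
    {"x":0.003,"y":0.013,"z":0.057,"wx":0,"wy":0,"wz":0,"gripper":0.05},
    {"x":0.003,"y":0.013,"z":0.06,"wx":0,"wy":0,"wz":0,"gripper":0.05},
    {"x":0.003,"y":0.013,"z":0.06,"wx":0,"wy":0,"wz":0,"gripper":0.05},
    {"x":0.003,"y":0.013,"z":0.06,"wx":0,"wy":0,"wz":0,"gripper":0.05},
  ],
)

```text
t: 36.05
position: [0.5095, 0.3139, 0.1824]
tool_rot: [0.117, 3.138, 0.001]
ft_force: [-0.4, -0.6, -1.2]
finger_gap: 0.621
grasp_force: 25.0
```

```bash
python3 -c "
from h import *
goto(.5078,.3143,.172,-.075)"
```

```text
t 36.05 pos [0.5095 0.3139 0.1824] yaw 3.067 q7 0.75 SHIFT [0.0017 0.0003 0.0104] W [0.0007 0.0012 0.0002]
```

>>> drive_tool(
  rows=[
    {"x":0.0012,"y":0,"z":0.003,"wx":0,"wy":0,"wz":0,"gripper":0.05},
    {"x":0.0012,"y":0,"z":0.005,"wx":0,"wy":0,"wz":0,"gripper":0.05},
    {"x":0.0012,"y":0,"z":0.007,"wx":0,"wy":0,"wz":0,"gripper":0.05},
    {"x":0.0012,"y":0,"z":0.008,"wx":0,"wy":0,"wz":0,"gripper":0.05},
    {"x":0.0012,"y":0,"z":0.009,"wx":0,"wy":0,"wz":0,"gripper":0.05},
    {"x":0.0012,"y":0,"z":0.01,"wx":0,"wy":0,"wz":0,"gripper":0.05},
    {"x":0.0012,"y":0,"z":0.01,"wx":0,"wy":0,"wz":0,"gripper":0.05},
    {"x":0.0012,"y":0,"z":0.01,"wx":0,"wy":0,"wz":0,"gripper":0.05},
  ],
)

```text
t: 37.05
position: [0.5081, 0.3139, 0.1724]
tool_rot: [0.117, 3.138, 0.001]
ft_force: [-1.9, -1.0, 4.2]
finger_gap: 0.621
grasp_force: 25.0
```

>>> drive_tool(
  rows=[
    {"x":0,"y":0,"z":0,"wx":0,"wy":0,"wz":0,"gripper":0.08},
    {"x":0,"y":0,"z":0,"wx":0,"wy":0,"wz":0,"gripper":0.08},
    {"x":0,"y":0,"z":0,"wx":0,"wy":0,"wz":0,"gripper":0.08},
    {"x":0,"y":0,"z":-0.01,"wx":0,"wy":0,"wz":0,"gripper":0.08},
    {"x":0,"y":0,"z":-0.03,"wx":0,"wy":0,"wz":0,"gripper":0.093},
    {"x":0,"y":0,"z":-0.06,"wx":0,"wy":0,"wz":0,"gripper":0.093},
    {"x":0,"y":0,"z":-0.07,"wx":0,"wy":0,"wz":0,"gripper":0.093},
    {"x":0,"y":0,"z":-0.07,"wx":0,"wy":0,"wz":0,"gripper":0.093},
  ],
)

```text
t: 38.05
position: [0.5083, 0.3139, 0.2426]
tool_rot: [0.118, 3.138, 0.002]
ft_force: [0.2, 0.4, -0.6]
finger_gap: 0.999
grasp_force: 0.0
```

```bash
python3 - <<'E'
from h import *
im=r.get_image('top')
a=im["img"][150:250,170:300]
b=r.get_image('side')["img"][210:390,200:434]
cv2.imwrite("pics/p5.png",np.vstack([cv2.resize(x,(390,300),interpolation=cv2.INTER_CUBIC) for x in(a,b)]))
m=grey(im);w=np.zeros_like(m)
cv2.fillConvexPoly(w,np.array([[170+q[0]/3,150+q[1]/3] for q in((208,138),(262,138),(262,262),(196,262))],int),1)
m=(m&w)>0;print(m.sum())
for q in((212,147),(250,150),(240,250),(203,245)): print(ray(im,(170+q[0]/3,150+q[1]/3),.058).round(4))
for L,W,H in((.094,.04,.058),(.094,.058,.04)): print(fit([im],[m],[.46,.21,0],L,W,H))
goto(.46,.215,.24,-.06)
E
```

```text
424
[0.5065 0.234  0.058 ]
[0.5043 0.1988 0.058 ]
[0.411  0.2037 0.058 ]
[0.415  0.2377 0.058 ]
(array([0.47112629, 0.22360014, 0.0497039 ]), np.float64(0.48806014150943394))
(array([0.46829909, 0.22244075, 0.31350014]), np.float64(0.8568691037735849))
t 38.15 pos [0.5076 0.3136 0.2413] yaw 3.067 q7 0.77 SHIFT [ 0.0402 -0.1019  0.0013] W [-0.0004 -0.0001 -0.0147]
```

View pics/p5.png

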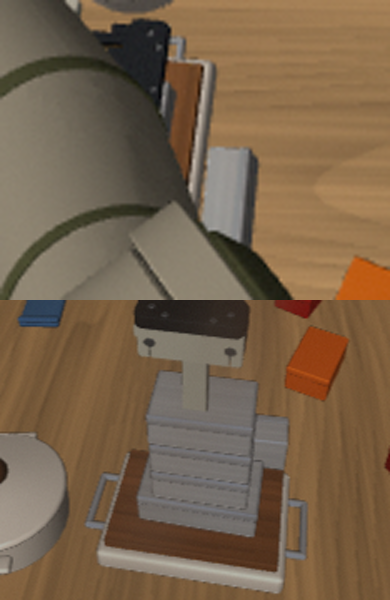

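Four tins stand squarely in the column. The knocked tin is upright on its long edge close to the tub and column. I'll grip its near end with the tool leaning back to clear the column, drag it free, and then lay it flat.

```bash
cat >> h.py <<'E'
def goto2(x,y,z,yaw,lean=0,roll=0):
    """lean: rot about tool y, roll: about tool x (tool-frame, after yaw)"""
    o=r.observe();M=rot(o["tool_rot"]);p=o["position"];best=None
    for k in(0,np.pi):
        s0=1 if k==0 else -1   # lean/roll given for tool x along `yaw`
        T=R.from_euler("z",yaw+k).as_matrix()@np.diag([1.,-1,-1])@R.from_rotvec([s0*roll,0,0]).as_matrix()@R.from_rotvec([0,s0*lean,0]).as_matrix()
        w=R.from_matrix(M.T@T).as_rotvec()
        if best is None or np.linalg.norm(w)<np.linalg.norm(best[0]): best=(w,T)
    w,T=best;s=M.T@(np.array([x,y,z])-p)
    print("t",round(o["t"],2),"pos",p.round(4),"toolz",M[:,2].round(3),"->",T[:,2].round(3),"q",o["qpos"].round(2),"SHIFT",s.round(4),"W",w.round(4))
E
python3 -c "
from h import *
goto2(.435,.2186,.24,-.047,.26)
goto2(.435,.2186,.24,-.047,-.26)"
```

```text
t 38.15 pos [0.5076 0.3136 0.2413] toolz [-0. -0. -1.] -> [ 0.257 -0.012 -0.966] q [-0.54  0.42 -0.15  1.87  0.08  0.85  0.77] SHIFT [ 0.0654 -0.1001  0.0013] W [-0.004  -0.2601 -0.0275]
t 38.15 pos [0.5076 0.3136 0.2413] toolz [-0. -0. -1.] -> [-0.257  0.012 -0.966] q [-0.54  0.42 -0.15  1.87  0.08  0.85  0.77] SHIFT [ 0.0654 -0.1001  0.0013] W [ 0.0032  0.2599 -0.0276]
```

>>> drive_tool(
  rows=[
    {"x":0.01,"y":-0.02,"z":0,"wx":0,"wy":0,"wz":0,"gripper":0.09},
    {"x":0.025,"y":-0.045,"z":0,"wx":0,"wy":0,"wz":-0.01,"gripper":0.08},
    {"x":0.04,"y":-0.07,"z":0,"wx":0,"wy":-0.05,"wz":-0.027,"gripper":0.07},
    {"x":0.055,"y":-0.09,"z":0,"wx":0,"wy":-0.12,"wz":-0.027,"gripper":0.07},
    {"x":0.065,"y":-0.1,"z":0,"wx":-0.004,"wy":-0.19,"wz":-0.027,"gripper":0.07},
    {"x":0.065,"y":-0.1,"z":0.0,"wx":-0.004,"wy":-0.26,"wz":-0.027,"gripper":0.07},
    {"x":0.065,"y":-0.1,"z":0.0,"wx":-0.004,"wy":-0.26,"wz":-0.027,"gripper":0.07},
    {"x":0.065,"y":-0.1,"z":0.0,"wx":-0.004,"wy":-0.26,"wz":-0.027,"gripper":0.07},
  ],
)

```text
t: 39.15
position: [0.4359, 0.2193, 0.2417]
tool_rot: [0.068, 2.882, -0.008]
ft_force: [0.6, 0.3, 0.5]
finger_gap: 0.75
grasp_force: 0.0
```

```bash
python3 -c "
from h import *
goto2(.435,.2186,.047,-.047,.26)"
```

```text
t 39.15 pos [0.4359 0.2193 0.2417] toolz [ 0.256 -0.012 -0.967] -> [ 0.257 -0.012 -0.966] q [-0.67  0.21 -0.04  2.26  0.38  0.51  0.49] SHIFT [ 0.0507 -0.0008  0.188 ] W [ 0.0003 -0.0009 -0.0003]
```

>>> drive_tool(
  rows=[
    {"x":0.0102,"y":-0.0005,"z":0.038,"wx":0,"wy":0,"wz":0,"gripper":0.07},
    {"x":0.0216,"y":-0.0005,"z":0.08,"wx":0,"wy":0,"wz":0,"gripper":0.07},
    {"x":0.0324,"y":-0.0005,"z":0.12,"wx":0,"wy":0,"wz":0,"gripper":0.07},
    {"x":0.0418,"y":-0.0005,"z":0.155,"wx":0,"wy":0,"wz":0,"gripper":0.07},
    {"x":0.0472,"y":-0.0005,"z":0.175,"wx":0,"wy":0,"wz":0,"gripper":0.07},
    {"x":0.0507,"y":-0.0005,"z":0.188,"wx":0,"wy":0,"wz":0,"gripper":0.07},
    {"x":0.0507,"y":-0.0005,"z":0.188,"wx":0,"wy":0,"wz":0,"gripper":0.07},
    {"x":0.0507,"y":-0.0005,"z":0.188,"wx":0,"wy":0,"wz":0,"gripper":0.07},
  ],
)

```text
t: 40.15
position: [0.4363, 0.219, 0.0459]
tool_rot: [0.07, 2.88, -0.007]
ft_force: [-0.7, -0.7, 0.1]
finger_gap: 0.75
grasp_force: 0.0
```

>>> drive_tool(
  rows=[
    {"x":0,"y":0,"z":0,"wx":0,"wy":0,"wz":0,"gripper":0.03},
    {"x":0,"y":0,"z":0,"wx":0,"wy":0,"wz":0,"gripper":0.03},
    {"x":0,"y":0,"z":0,"wx":0,"wy":0,"wz":0,"gripper":0.03},
    {"x":0,"y":0,"z":0,"wx":0,"wy":0,"wz":0,"gripper":0.03},
    {"x":0,"y":0,"z":0,"wx":0,"wy":0,"wz":0,"gripper":0.03},
    {"x":0,"y":0,"z":0,"wx":0,"wy":0,"wz":0,"gripper":0.03},
    {"x":0,"y":0,"z":0,"wx":0,"wy":0,"wz":0,"gripper":0.03},
    {"x":0,"y":0,"z":0,"wx":0,"wy":0,"wz":0,"gripper":0.03},
  ],
  newtons=25,
)

```text
t: 41.15
position: [0.4355, 0.2195, 0.0477]
tool_rot: [0.067, 2.879, -0.006]
ft_force: [0.2, 3.9, 7.3]
finger_gap: 0.426
grasp_force: 25.0
```

```bash
python3 -c "
from h import *
print(r.observe()['finger_gap']*93,r.observe()['ft_force'])
goto2(.435,.115,.05,-.047,.26)"
```

```text
39.59468297903422 [0.20621244 3.87246319 7.33279973]
t 41.15 pos [0.4355 0.2195 0.0477] toolz [ 0.258 -0.01  -0.966] -> [ 0.257 -0.012 -0.966] q [-0.6   0.6  -0.16  2.44  1.88  0.28 -1.06] SHIFT [-0.0049 -0.1044 -0.0012] W [ 0.0018  0.0016 -0.    ]
```

>>> drive_tool(
  rows=[
    {"x":0,"y":-0.006,"z":-0.001,"wx":0,"wy":0,"wz":0,"gripper":0.03},
    {"x":0,"y":-0.018,"z":-0.001,"wx":0,"wy":0,"wz":0,"gripper":0.03},
    {"x":-0.002,"y":-0.032,"z":-0.001,"wx":0,"wy":0,"wz":0,"gripper":0.03},
    {"x":-0.004,"y":-0.046,"z":-0.001,"wx":0,"wy":0,"wz":0,"gripper":0.03},
    {"x":-0.006,"y":-0.06,"z":-0.001,"wx":0,"wy":0,"wz":0,"gripper":0.03},
    {"x":-0.008,"y":-0.075,"z":-0.001,"wx":0,"wy":0,"wz":0,"gripper":0.03},
    {"x":-0.01,"y":-0.09,"z":-0.001,"wx":0,"wy":0,"wz":0,"gripper":0.03},
    {"x":-0.01,"y":-0.1,"z":-0.001,"wx":0,"wy":0,"wz":0,"gripper":0.03},
  ],
)

```text
t: 42.15
position: [0.4391, 0.1165, 0.0505]
tool_rot: [0.071, 2.881, -0.01]
ft_force: [-0.0, -0.1, -3.5]
finger_gap: 0.426
grasp_force: 24.9
```

```bash
python3 -c "
from h import *
print(r.observe()['finger_gap']*93,r.observe()['ft_force'])
goto2(.49,.115,.055,-.047,.0)"
```

```text
39.575230664264744 [-0.03093386 -0.12205541 -3.53927987]
t 42.15 pos [0.4391 0.1165 0.0505] toolz [ 0.256 -0.013 -0.967] -> [ 0.  0. -1.] q [-0.3   0.59 -0.26  2.52  2.14  0.34 -1.11] SHIFT [-0.0503  0.001   0.0087] W [-0.0008  0.2595 -0.0021]
```

>>> drive_tool(
  rows=[
    {"x":-0.0003,"y":0,"z":0.001,"wx":0,"wy":0,"wz":0,"gripper":0.03},
    {"x":-0.0003,"y":0,"z":0.0015,"wx":0,"wy":0,"wz":0,"gripper":0.03},
    {"x":-0.0003,"y":0,"z":0.0015,"wx":0,"wy":0,"wz":0,"gripper":0.07},
    {"x":-0.0003,"y":0,"z":0.0015,"wx":0,"wy":0,"wz":0,"gripper":0.07},
    {"x":-0.0003,"y":0,"z":0.0015,"wx":0,"wy":0,"wz":0,"gripper":0.07},
    {"x":-0.005,"y":0,"z":-0.02,"wx":0,"wy":0,"wz":0,"gripper":0.07},
    {"x":-0.012,"y":0,"z":-0.05,"wx":0,"wy":0,"wz":0,"gripper":0.07},
    {"x":-0.02,"y":0,"z":-0.08,"wx":0,"wy":0,"wz":0,"gripper":0.07},
  ],
)

```text
t: 43.15
position: [0.4425, 0.1172, 0.1153]
tool_rot: [0.068, 2.868, -0.015]
ft_force: [1.0, 0.4, 0.2]
finger_gap: 0.752
grasp_force: 0.0
```

```bash
python3 -c "
from h import *
goto2(.459,.02,.2,-.047,.0)"
```

```text
t 43.15 pos [0.4425 0.1172 0.1153] toolz [ 0.269 -0.017 -0.963] -> [ 0.  0. -1.] q [-0.5   0.43  0.02  2.49  1.63  0.13 -0.58] SHIFT [-0.0431 -0.0966 -0.0755] W [-0.0039  0.2733 -0.0007]
```

>>> drive_tool(
  rows=[
    {"x":-0.02,"y":0,"z":-0.02,"wx":0,"wy":0.06,"wz":0,"gripper":0.08},
    {"x":-0.04,"y":0,"z":-0.04,"wx":0,"wy":0.12,"wz":0,"gripper":0.09},
    {"x":-0.043,"y":-0.01,"z":-0.06,"wx":0,"wy":0.2,"wz":0,"gripper":0.093},
    {"x":-0.043,"y":-0.04,"z":-0.075,"wx":-0.004,"wy":0.273,"wz":0,"gripper":0.093},
    {"x":-0.043,"y":-0.08,"z":-0.0755,"wx":-0.004,"wy":0.273,"wz":0,"gripper":0.093},
    {"x":-0.043,"y":-0.097,"z":-0.0755,"wx":-0.004,"wy":0.273,"wz":0,"gripper":0.093},
    {"x":-0.043,"y":-0.097,"z":-0.0755,"wx":-0.004,"wy":0.273,"wz":0,"gripper":0.093},
    {"x":-0.043,"y":-0.097,"z":-0.0755,"wx":-0.004,"wy":0.273,"wz":0,"gripper":0.093},
  ],
)

```text
t: 44.15
position: [0.4582, 0.0189, 0.198]
tool_rot: [-0.079, -3.138, 0.0]
ft_force: [-1.3, 0.1, 0.8]
finger_gap: 1.0
grasp_force: 0.0
```

```bash
python3 - <<'E'
from h import *
ims=[r.get_image('top'),r.get_image('side')]
a=ims[0]["img"][150:250,170:300];b=ims[1]["img"][200:390,200:447]
cv2.imwrite("pics/p6.png",np.vstack([cv2.resize(x,(390,300),interpolation=cv2.INTER_CUBIC) for x in(a,b)]))
for im in ims:
    m=comp(grey(im),proj(im,[.459,.115,.03]))
    if m is None: print('none');continue
    for L,W,H in((.094,.04,.058),(.094,.058,.04)): print(int(m.sum()),fit([im],[m],[.46,.115,0],L,W,H))
goto2(.459,.115,.2,-.047,.0)
E
```

```text
290 (array([0.45688376, 0.12250871, 0.18180954]), np.float64(1.0064655172413792))
290 (array([0.44884731, 0.12158552, 0.5390268 ]), np.float64(1.5696120689655173))
6925 (array([ 0.52192397,  0.29390435, -0.17831451]), np.float64(0.7017328519855596))
6925 (array([0.53986619, 0.26493388, 1.38056663]), np.float64(0.7284025270758123))
t 44.25 pos [0.458  0.0204 0.1979] toolz [-0.003 -0.    -1.   ] -> [ 0.  0. -1.] q [ 0.25  0.36 -0.55  2.19  0.3   0.67  1.03] SHIFT [ 0.0033  0.0945 -0.0021] W [-0.0003 -0.0029  0.0007]
```

View pics/p6.png

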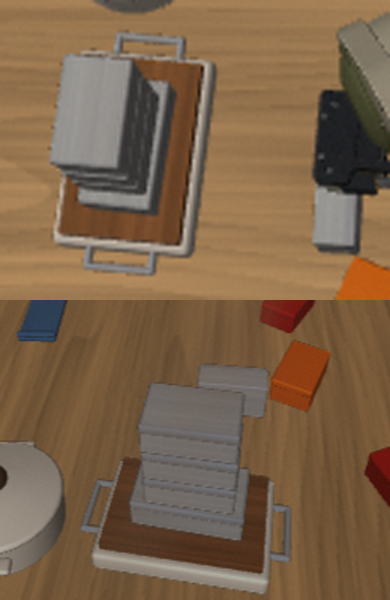

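The tin now stands free on its long edge at about (0.462, 0.117), and the four-tin column is intact. Gripping it at its centre near the top.

>>> drive_tool(
  rows=[
    {"x":-0.001,"y":0.03,"z":0,"wx":0,"wy":0,"wz":0,"gripper":0.093},
    {"x":-0.001,"y":0.07,"z":0,"wx":0,"wy":0,"wz":0,"gripper":0.093},
    {"x":-0.001,"y":0.096,"z":0.01,"wx":0,"wy":0,"wz":0,"gripper":0.09},
    {"x":-0.001,"y":0.096,"z":0.05,"wx":0,"wy":0,"wz":0,"gripper":0.09},
    {"x":-0.001,"y":0.096,"z":0.1,"wx":0,"wy":0,"wz":0,"gripper":0.09},
    {"x":-0.001,"y":0.096,"z":0.14,"wx":0,"wy":0,"wz":0,"gripper":0.09},
    {"x":-0.001,"y":0.096,"z":0.158,"wx":0,"wy":0,"wz":0,"gripper":0.09},
    {"x":-0.001,"y":0.096,"z":0.158,"wx":0,"wy":0,"wz":0,"gripper":0.09},
  ],
)

```text
t: 45.25
position: [0.4621, 0.1169, 0.039]
tool_rot: [-0.069, -3.135, 0.001]
ft_force: [0.7, 0.4, 0.5]
finger_gap: 0.967
grasp_force: 0.0
```

>>> drive_tool(
  rows=[
    {"x":0,"y":0,"z":0,"wx":0,"wy":0,"wz":0,"gripper":0.03},
    {"x":0,"y":0,"z":0,"wx":0,"wy":0,"wz":0,"gripper":0.03},
    {"x":0,"y":0,"z":0,"wx":0,"wy":0,"wz":0,"gripper":0.03},
    {"x":0,"y":0,"z":0,"wx":0,"wy":0,"wz":0,"gripper":0.03},
    {"x":0,"y":0,"z":0,"wx":0,"wy":0,"wz":0,"gripper":0.03},
    {"x":0,"y":0,"z":-0.03,"wx":0,"wy":0,"wz":0,"gripper":0.03},
    {"x":0,"y":0,"z":-0.08,"wx":0,"wy":0,"wz":0,"gripper":0.03},
    {"x":0,"y":0,"z":-0.13,"wx":0,"wy":0,"wz":0,"gripper":0.03},
  ],
  newtons=30,
)

```text
t: 46.25
position: [0.4632, 0.1145, 0.1712]
tool_rot: [-0.077, -3.136, 0.0]
ft_force: [0.6, 0.4, -2.3]
finger_gap: 0.426
grasp_force: 29.9
```

```bash
python3 -c "
from h import *
print(r.observe()['finger_gap']*93,r.observe()['ft_force'])
goto2(.57,.06,.17,-.047,0,.87)
goto2(.57,.06,.17,-.047,0,-.87)"
```

```text
39.63578999561744 [ 0.64534823  0.40931851 -2.33472899]
t 46.25 pos [0.4632 0.1145 0.1712] toolz [-0.005  0.    -1.   ] -> [ 0.036  0.763 -0.645] q [ 0.05  0.43 -0.55  2.17  0.37  0.64  0.76] SHIFT [-0.1093 -0.0492  0.0007] W [-0.8702 -0.0037 -0.0039]
t 46.25 pos [0.4632 0.1145 0.1712] toolz [-0.005  0.    -1.   ] -> [-0.036 -0.763 -0.645] q [ 0.05  0.43 -0.55  2.17  0.37  0.64  0.76] SHIFT [-0.1093 -0.0492  0.0007] W [ 8.698e-01 -5.400e-03  3.000e-04]
```

>>> drive_tool(
  rows=[
    {"x":-0.02,"y":-0.01,"z":0,"wx":0,"wy":0,"wz":0,"gripper":0.03},
    {"x":-0.05,"y":-0.025,"z":0,"wx":-0.12,"wy":0,"wz":0,"gripper":0.03},
    {"x":-0.08,"y":-0.04,"z":0,"wx":-0.27,"wy":0,"wz":0,"gripper":0.03},
    {"x":-0.1,"y":-0.049,"z":0,"wx":-0.42,"wy":0,"wz":0,"gripper":0.03},
    {"x":-0.109,"y":-0.049,"z":0,"wx":-0.57,"wy":0,"wz":0,"gripper":0.03},
    {"x":-0.109,"y":-0.049,"z":0,"wx":-0.72,"wy":0,"wz":0,"gripper":0.03},
    {"x":-0.109,"y":-0.049,"z":0,"wx":-0.87,"wy":0,"wz":0,"gripper":0.03},
    {"x":-0.109,"y":-0.049,"z":0,"wx":-0.87,"wy":0,"wz":0,"gripper":0.03},
  ],
)

```text
t: 47.25
position: [0.5699, 0.0569, 0.1646]
tool_rot: [0.086, 2.833, 1.324]
ft_force: [-0.6, 0.5, -2.4]
finger_gap: 0.423
grasp_force: 29.9
```

```bash
python3 -c "
from h import *
print(r.observe()['finger_gap']*93,r.observe()['ft_force'])
goto2(.57,.06,.043,-.047,0,.87)
"
```

```text
39.327163101180254 [-0.59242978  0.50951695 -2.37964881]
t 47.25 pos [0.5699 0.0569 0.1646] toolz [ 0.035  0.766 -0.642] -> [ 0.036  0.763 -0.645] q [ 0.92  0.97 -1.12  1.99 -0.06  0.6   1.61] SHIFT [-0.0013 -0.0913  0.0804] W [ 0.0041 -0.0007 -0.014 ]
```

>>> drive_tool(
  rows=[
    {"x":0,"y":-0.01,"z":0.0088,"wx":0,"wy":0,"wz":0,"gripper":0.03},
    {"x":0,"y":-0.02,"z":0.0176,"wx":0,"wy":0,"wz":0,"gripper":0.03},
    {"x":0,"y":-0.03,"z":0.0264,"wx":0,"wy":0,"wz":0,"gripper":0.03},
    {"x":0,"y":-0.04,"z":0.0352,"wx":0,"wy":0,"wz":0,"gripper":0.03},
    {"x":0,"y":-0.05,"z":0.044,"wx":0,"wy":0,"wz":0,"gripper":0.03},
    {"x":0,"y":-0.06,"z":0.0528,"wx":0,"wy":0,"wz":0,"gripper":0.03},
    {"x":0,"y":-0.06,"z":0.0528,"wx":0,"wy":0,"wz":0,"gripper":0.03},
    {"x":0,"y":-0.06,"z":0.0528,"wx":0,"wy":0,"wz":0,"gripper":0.03},
  ],
)

```text
t: 48.25
position: [0.5705, 0.0623, 0.0903]
tool_rot: [0.071, 2.831, 1.317]
ft_force: [-0.6, -0.8, -3.6]
finger_gap: 0.426
grasp_force: 29.9
```

```bash
python3 -c "
from h import *
goto2(.57,.06,.042,-.047,0,.87)
"
```

```text
t 48.25 pos [0.5705 0.0623 0.0903] toolz [ 0.036  0.764 -0.644] -> [ 0.036  0.763 -0.645] q [ 0.88  1.07 -1.05  2.01  0.    0.49  1.65] SHIFT [ 0.0002 -0.0384  0.0293] W [ 0.0006 -0.0002 -0.0034]
```

>>> drive_tool(
  rows=[
    {"x":0,"y":-0.009,"z":0.0076,"wx":0,"wy":0,"wz":0,"gripper":0.03},
    {"x":0,"y":-0.018,"z":0.0152,"wx":0,"wy":0,"wz":0,"gripper":0.03},
    {"x":0,"y":-0.025,"z":0.0211,"wx":0,"wy":0,"wz":0,"gripper":0.03},
    {"x":0,"y":-0.03,"z":0.0253,"wx":0,"wy":0,"wz":0,"gripper":0.03},
    {"x":0,"y":-0.033,"z":0.0278,"wx":0,"wy":0,"wz":0,"gripper":0.03},
    {"x":0,"y":-0.035,"z":0.0295,"wx":0,"wy":0,"wz":0,"gripper":0.03},
    {"x":0,"y":-0.036,"z":0.0303,"wx":0,"wy":0,"wz":0,"gripper":0.03},
    {"x":0,"y":-0.036,"z":0.0303,"wx":0,"wy":0,"wz":0,"gripper":0.03},
  ],
)

```text
t: 49.25
position: [0.5709, 0.0625, 0.0461]
tool_rot: [0.071, 2.829, 1.319]
ft_force: [-3.7, -11.9, 23.1]
finger_gap: 0.422
grasp_force: 30.2
```

```bash
python3 -c "
from h import *
print(r.observe()['ft_force'])
goto2(.57,.06,.041,-.047,0,.87)
"
```

```text
[ -3.737426   -11.91565151  23.05416215]
t 49.25 pos [0.5709 0.0625 0.0461] toolz [ 0.037  0.765 -0.643] -> [ 0.036  0.763 -0.645] q [ 0.86  1.13 -1.01  2.01  0.03  0.44  1.68] SHIFT [ 0.0008 -0.0056  0.0013] W [ 0.0022  0.0008 -0.0025]
```

>>> drive_tool(
  rows=[
    {"x":0,"y":0.0015,"z":-0.0013,"wx":0,"wy":0,"wz":0,"gripper":0.03},
    {"x":0,"y":0.0015,"z":-0.0013,"wx":0,"wy":0,"wz":0,"gripper":0.045},
    {"x":0,"y":0.0015,"z":-0.0013,"wx":0,"wy":0,"wz":0,"gripper":0.055},
    {"x":0,"y":0.0015,"z":-0.0013,"wx":0,"wy":0,"wz":0,"gripper":0.055},
    {"x":0,"y":0.0015,"z":-0.01,"wx":0,"wy":0,"wz":0,"gripper":0.055},
    {"x":0,"y":0.0015,"z":-0.02,"wx":0,"wy":0,"wz":0,"gripper":0.055},
    {"x":0,"y":0.0015,"z":-0.04,"wx":0,"wy":0,"wz":0,"gripper":0.055},
    {"x":0,"y":0.0015,"z":-0.07,"wx":0,"wy":0,"wz":0,"gripper":0.055},
  ],
)

```text
t: 50.25
position: [0.5674, 0.0093, 0.09]
tool_rot: [0.07, 2.832, 1.317]
ft_force: [0.9, 0.1, -0.6]
finger_gap: 0.594
grasp_force: 0.0
```

```bash
python3 -c "
from h import *
goto2(.48,.0,.22,-.047,0,0)
"
```

```text
t 50.25 pos [0.5674 0.0093 0.09  ] toolz [ 0.035  0.764 -0.644] -> [ 0.  0. -1.] q [ 0.96  1.08 -1.05  1.97  0.02  0.59  1.69] SHIFT [ 0.0873  0.0905 -0.0939] W [ 0.8707 -0.0027 -0.0025]
```

>>> drive_tool(
  rows=[
    {"x":0,"y":0.01,"z":-0.03,"wx":0,"wy":0,"wz":0,"gripper":0.07},
    {"x":0,"y":0.025,"z":-0.065,"wx":0.1,"wy":0,"wz":0,"gripper":0.093},
    {"x":0,"y":0.04,"z":-0.1,"wx":0.25,"wy":0,"wz":0,"gripper":0.093},
    {"x":0,"y":0.06,"z":-0.13,"wx":0.4,"wy":0,"wz":0,"gripper":0.093},
    {"x":0,"y":0.06,"z":-0.13,"wx":0.55,"wy":0,"wz":0,"gripper":0.093},
    {"x":0,"y":0.06,"z":-0.13,"wx":0.7,"wy":0,"wz":0,"gripper":0.093},
    {"x":0,"y":0.06,"z":-0.13,"wx":0.87,"wy":0,"wz":0,"gripper":0.093},
    {"x":0,"y":0.06,"z":-0.13,"wx":0.87,"wy":0,"wz":0,"gripper":0.093},
  ],
)

```text
t: 51.25
position: [0.5656, -0.0451, 0.221]
tool_rot: [0.061, 3.141, -0.001]
ft_force: [-0.4, -1.3, -0.3]
finger_gap: 0.999
grasp_force: 0.0
```

```bash
python3 - <<'E'
from h import *
ims=[r.get_image('top'),r.get_image('side')]
a=ims[0]["img"][120:240,180:336];b=ims[1]["img"][180:390,180:453]
cv2.imwrite("pics/p7.png",np.vstack([cv2.resize(x,(390,300),interpolation=cv2.INTER_CUBIC) for x in(a,b)]))
for im in ims:
  for z in (.03,):
    m=comp(grey(im),proj(im,[.572,.07,.03]),14)
    if m is None: print('none');continue
    print(int(m.sum()))
    for L,W,H in((.094,.04,.058),(.094,.058,.04)): print(fit([im],[m],[.572,.07,0],L,W,H))
goto2(.572,.07,.1,-.047,0,0)
E
```

```text
681
(array([ 0.56822306,  0.06039024, -0.19197188]), np.float64(0.2779001468428781))
(array([0.57244386, 0.06058739, 0.02021438]), np.float64(0.08370044052863436))
7158
(array([ 0.57070454,  0.09584574, -0.79338879]), np.float64(0.838371402626432))
(array([ 0.57396693,  0.06259599, -0.04512485]), np.float64(0.8506216820340877))
t 51.35 pos [ 0.5649 -0.0502  0.2194] toolz [-0.003  0.001 -1.   ] -> [ 0.  0. -1.] q [ 0.46  0.48 -0.66  1.93  0.39  0.86  1.11] SHIFT [-0.0017  0.1203  0.1195] W [ 0.0011 -0.0029 -0.0001]
```

View pics/p7.png

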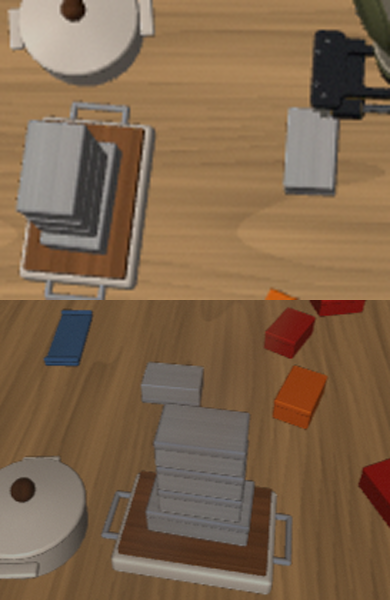

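The tin now lies flat at about (0.572, 0.061). Picking it up.

>>> drive_tool(
  rows=[
    {"x":-0.0005,"y":0.03,"z":0,"wx":0,"wy":0,"wz":0,"gripper":0.093},
    {"x":-0.0015,"y":0.07,"z":0,"wx":0,"wy":0,"wz":0,"gripper":0.093},
    {"x":-0.0022,"y":0.1,"z":0,"wx":0,"wy":0,"wz":-0.01,"gripper":0.093},
    {"x":-0.0022,"y":0.111,"z":0.03,"wx":0,"wy":0,"wz":-0.015,"gripper":0.093},
    {"x":-0.0022,"y":0.111,"z":0.07,"wx":0,"wy":0,"wz":-0.015,"gripper":0.093},
    {"x":-0.0022,"y":0.111,"z":0.11,"wx":0,"wy":0,"wz":-0.015,"gripper":0.093},
    {"x":-0.0022,"y":0.111,"z":0.12,"wx":0,"wy":0,"wz":-0.015,"gripper":0.093},
    {"x":-0.0022,"y":0.111,"z":0.12,"wx":0,"wy":0,"wz":-0.015,"gripper":0.093},
  ],
)

```text
t: 52.35
position: [0.5724, 0.0585, 0.0987]
tool_rot: [-0.057, -3.137, -0.001]
ft_force: [0.9, 0.4, 0.7]
finger_gap: 1.0
grasp_force: 0.0
```

```bash
python3 -c "
from h import *
goto2(.572,.0606,.010,-.032,0,0)
"
```

```text
t 52.35 pos [0.5724 0.0585 0.0987] toolz [-0.004  0.001 -1.   ] -> [ 0.  0. -1.] q [ 0.17  0.64 -0.55  2.02  0.55  0.64  0.79] SHIFT [0.0001 0.002  0.0887] W [ 0.0007 -0.0044 -0.0044]
```

>>> drive_tool(
  rows=[
    {"x":0,"y":0.001,"z":0.03,"wx":0,"wy":-0.003,"wz":0,"gripper":0.093},
    {"x":0,"y":0.001,"z":0.06,"wx":0,"wy":-0.003,"wz":0,"gripper":0.093},
    {"x":0,"y":0.001,"z":0.08,"wx":0,"wy":-0.003,"wz":0,"gripper":0.093},
    {"x":0,"y":0.001,"z":0.088,"wx":0,"wy":-0.003,"wz":0,"gripper":0.093},
    {"x":0,"y":0.001,"z":0.088,"wx":0,"wy":-0.003,"wz":0,"gripper":0.093},
    {"x":0,"y":0.001,"z":0.088,"wx":0,"wy":-0.003,"wz":0,"gripper":0.05},
    {"x":0,"y":0.001,"z":0.088,"wx":0,"wy":-0.003,"wz":0,"gripper":0.05},
    {"x":0,"y":0.001,"z":0.088,"wx":0,"wy":-0.003,"wz":0,"gripper":0.05},
  ],
  newtons=25,
)

```text
t: 53.35
position: [0.5725, 0.0608, 0.0114]
tool_rot: [0.053, 3.14, 0.0]
ft_force: [0.2, -0.4, -0.3]
finger_gap: 0.725
grasp_force: 0.0
```

>>> drive_tool(
  rows=[
    {"x":0,"y":0,"z":0,"wx":0,"wy":0,"wz":0,"gripper":0.05},
    {"x":0,"y":0,"z":0,"wx":0,"wy":0,"wz":0,"gripper":0.05},
    {"x":0,"y":0,"z":0,"wx":0,"wy":0,"wz":0,"gripper":0.05},
    {"x":0,"y":0,"z":-0.04,"wx":0,"wy":0,"wz":0,"gripper":0.05},
    {"x":0,"y":0,"z":-0.1,"wx":0,"wy":0,"wz":0,"gripper":0.05},
    {"x":0,"y":0,"z":-0.16,"wx":0,"wy":0,"wz":0,"gripper":0.05},
    {"x":0,"y":0,"z":-0.22,"wx":0,"wy":0,"wz":0,"gripper":0.05},
    {"x":0,"y":0,"z":-0.27,"wx":0,"wy":0,"wz":0,"gripper":0.05},
  ],
)

```text
t: 54.35
position: [0.5717, 0.0606, 0.2828]
tool_rot: [0.053, 3.141, 0.0]
ft_force: [1.0, 0.1, -2.9]
finger_gap: 0.623
grasp_force: 25.0
```

```bash
python3 -c "
from h import *
print(r.observe()['finger_gap']*93)
goto2(.5076,.3143,.235,-.075)"
```

```text
57.984762679471785
t 54.35 pos [0.5717 0.0606 0.2828] toolz [ 0.  0. -1.] -> [ 0.  0. -1.] q [ 0.31  0.43 -0.72  1.85  0.33  0.99  0.98] SHIFT [0.0727 0.2514 0.0479] W [0.0002 0.0001 0.0411]
```

>>> drive_tool(
  rows=[
    {"x":0.007,"y":0.024,"z":0,"wx":0,"wy":0,"wz":0.01,"gripper":0.05},
    {"x":0.021,"y":0.072,"z":0,"wx":0,"wy":0,"wz":0.02,"gripper":0.05},
    {"x":0.035,"y":0.12,"z":0,"wx":0,"wy":0,"wz":0.03,"gripper":0.05},
    {"x":0.049,"y":0.168,"z":0,"wx":0,"wy":0,"wz":0.041,"gripper":0.05},
    {"x":0.062,"y":0.214,"z":0,"wx":0,"wy":0,"wz":0.041,"gripper":0.05},
    {"x":0.07,"y":0.243,"z":0.01,"wx":0,"wy":0,"wz":0.041,"gripper":0.05},
    {"x":0.0725,"y":0.2514,"z":0.02,"wx":0,"wy":0,"wz":0.041,"gripper":0.05},
    {"x":0.0725,"y":0.2514,"z":0.03,"wx":0,"wy":0,"wz":0.041,"gripper":0.05},
  ],
)

```text
t: 55.35
position: [0.5081, 0.314, 0.2499]
tool_rot: [-0.117, -3.139, 0.001]
ft_force: [1.0, -0.0, -3.0]
finger_gap: 0.621
grasp_force: 25.0
```

>>> drive_tool(
  rows=[
    {"x":0,"y":0,"z":0.005,"wx":0,"wy":0,"wz":0,"gripper":0.05},
    {"x":0,"y":0,"z":0.015,"wx":0,"wy":0,"wz":0,"gripper":0.05},
    {"x":0,"y":0,"z":0.022,"wx":0,"wy":0,"wz":0,"gripper":0.05},
    {"x":0,"y":0,"z":0.028,"wx":0,"wy":0,"wz":0,"gripper":0.05},
    {"x":0,"y":0,"z":0.031,"wx":0,"wy":0,"wz":0,"gripper":0.05},
    {"x":0,"y":0,"z":0.031,"wx":0,"wy":0,"wz":0,"gripper":0.05},
    {"x":0,"y":0,"z":0.031,"wx":0,"wy":0,"wz":0,"gripper":0.05},
    {"x":0,"y":0,"z":0.031,"wx":0,"wy":0,"wz":0,"gripper":0.05},
  ],
)

```text
t: 56.35
position: [0.5083, 0.3147, 0.2202]
tool_rot: [0.118, 3.139, 0.001]
ft_force: [-0.0, -0.4, -3.6]
finger_gap: 0.621
grasp_force: 25.0
```

```bash
python3 -c "
from h import *
print(r.observe()['finger_gap']*93)
goto2(.5076,.3142,.2115,-.075)"
```

```text
57.755171803918145
t 56.35 pos [0.5083 0.3147 0.2202] toolz [ 0.  0. -1.] -> [ 0.  0. -1.] q [-0.18  0.52 -0.69  1.87  0.42  0.9   0.43] SHIFT [ 0.0007 -0.0005  0.0087] W [0.0005 0.0005 0.0001]
```

>>> drive_tool(
  rows=[
    {"x":0.0006,"y":-0.0004,"z":0.003,"wx":0,"wy":0,"wz":0,"gripper":0.05},
    {"x":0.0006,"y":-0.0004,"z":0.005,"wx":0,"wy":0,"wz":0,"gripper":0.05},
    {"x":0.0006,"y":-0.0004,"z":0.006,"wx":0,"wy":0,"wz":0,"gripper":0.05},
    {"x":0.0006,"y":-0.0004,"z":0.007,"wx":0,"wy":0,"wz":0,"gripper":0.05},
    {"x":0.0006,"y":-0.0004,"z":0.008,"wx":0,"wy":0,"wz":0,"gripper":0.05},
    {"x":0.0006,"y":-0.0004,"z":0.0087,"wx":0,"wy":0,"wz":0,"gripper":0.05},
    {"x":0.0006,"y":-0.0004,"z":0.0087,"wx":0,"wy":0,"wz":0,"gripper":0.05},
    {"x":0.0006,"y":-0.0004,"z":0.0087,"wx":0,"wy":0,"wz":0,"gripper":0.05},
  ],
)

```text
t: 57.35
position: [0.5076, 0.3142, 0.2113]
tool_rot: [0.118, 3.139, 0.0]
ft_force: [-0.1, 0.5, -2.8]
finger_gap: 0.621
grasp_force: 25.0
```

>>> drive_tool(
  rows=[
    {"x":0,"y":0,"z":0.0005,"wx":0,"wy":0,"wz":0,"gripper":0.05},
    {"x":0,"y":0,"z":0.001,"wx":0,"wy":0,"wz":0,"gripper":0.05},
    {"x":0,"y":0,"z":0.0015,"wx":0,"wy":0,"wz":0,"gripper":0.05},
    {"x":0,"y":0,"z":0.0015,"wx":0,"wy":0,"wz":0,"gripper":0.05},
    {"x":0,"y":0,"z":0.0015,"wx":0,"wy":0,"wz":0,"gripper":0.05},
    {"x":0,"y":0,"z":0.0015,"wx":0,"wy":0,"wz":0,"gripper":0.05},
    {"x":0,"y":0,"z":0.0015,"wx":0,"wy":0,"wz":0,"gripper":0.05},
    {"x":0,"y":0,"z":0.0015,"wx":0,"wy":0,"wz":0,"gripper":0.05},
  ],
)

```text
t: 58.35
position: [0.5077, 0.3143, 0.2111]
tool_rot: [0.118, 3.138, 0.0]
ft_force: [-2.8, -3.0, 11.0]
finger_gap: 0.621
grasp_force: 25.0
```

>>> drive_tool(
  rows=[
    {"x":0,"y":0,"z":-0.0007,"wx":0,"wy":0,"wz":0,"gripper":0.05},
    {"x":0,"y":0,"z":-0.0007,"wx":0,"wy":0,"wz":0,"gripper":0.08},
    {"x":0,"y":0,"z":-0.0007,"wx":0,"wy":0,"wz":0,"gripper":0.08},
    {"x":0,"y":0,"z":-0.0007,"wx":0,"wy":0,"wz":0,"gripper":0.08},
    {"x":0,"y":0,"z":-0.015,"wx":0,"wy":0,"wz":0,"gripper":0.08},
    {"x":0,"y":0,"z":-0.045,"wx":0,"wy":0,"wz":0,"gripper":0.08},
    {"x":0,"y":0,"z":-0.08,"wx":0,"wy":0,"wz":0,"gripper":0.08},
    {"x":0,"y":0,"z":-0.09,"wx":0,"wy":0,"wz":0,"gripper":0.08},
  ],
)

```text
t: 59.35
position: [0.5081, 0.3151, 0.3026]
tool_rot: [0.117, 3.136, 0.004]
ft_force: [0.2, 0.8, 0.3]
finger_gap: 0.862
grasp_force: 0.0
```

```bash
python3 -c "
from h import *
goto2(.507,-.1,.29,-.075)"
```

```text
t 59.35 pos [0.5081 0.3151 0.3026] toolz [ 0.003  0.002 -1.   ] -> [ 0.  0. -1.] q [-0.14  0.44 -0.73  1.77  0.34  1.05  0.5 ] SHIFT [-0.0299 -0.414   0.0116] W [0.0026 0.0031 0.0001]
```

>>> drive_tool(
  rows=[
    {"x":-0.004,"y":-0.05,"z":0,"wx":0,"wy":0,"wz":0,"gripper":0.08},
    {"x":-0.008,"y":-0.105,"z":0,"wx":0,"wy":0,"wz":0,"gripper":0.06},
    {"x":-0.012,"y":-0.16,"z":0,"wx":0,"wy":0,"wz":0,"gripper":0.05},
    {"x":-0.016,"y":-0.215,"z":0,"wx":0,"wy":0,"wz":0,"gripper":0.04},
    {"x":-0.02,"y":-0.27,"z":0,"wx":0,"wy":0,"wz":0,"gripper":0.04},
    {"x":-0.024,"y":-0.32,"z":0,"wx":0,"wy":0,"wz":0,"gripper":0.04},
    {"x":-0.026,"y":-0.35,"z":0,"wx":0,"wy":0,"wz":0,"gripper":0.04},
    {"x":-0.026,"y":-0.36,"z":0,"wx":0,"wy":0,"wz":0,"gripper":0.04},
  ],
)

```text
t: 60.35
position: [0.5062, -0.0486, 0.2994]
tool_rot: [-0.122, -3.139, 0.0]
ft_force: [0.4, 0.5, 0.2]
finger_gap: 0.432
grasp_force: 0.0
```

```bash
python3 - <<'E'
from h import *
np.set_printoptions(precision=4,suppress=True)
ims=[r.get_image('top'),r.get_image('side')]
a=ims[0]["img"][150:250,170:300];b=ims[1]["img"][180:390,180:453]
s=np.vstack([cv2.resize(x,(390,300),interpolation=cv2.INTER_CUBIC) for x in(a,b)])
im=ims[0]
# rectified dial view: world -> 4 px/mm at z=.03, x up, y left
c=np.array([.5065,-.3355]);src=[];dst=[]
for dx,dy in((-.065,-.065),(-.065,.065),(.065,-.065),(.065,.065)):
    src.append(proj(im,[c[0]+dx,c[1]+dy,.03]));dst.append([200-dy/.065*200,200-dx/.065*200])
H=cv2.getPerspectiveTransform(np.float32(src),np.float32(dst))
k=cv2.warpPerspective(im["img"],H,(400,400),flags=cv2.INTER_CUBIC)
k=np.vstack([k,np.zeros((200,400,3),np.uint8)])
cv2.imwrite("pics/p8.png",np.hstack([s,k]))
for n in("top","side"):
  for q in("timer_knob",): print(n,[(round(d["conf"],2),np.round(d["position"],4)) for d in r.tip_of(n,q)])
E
```

```text
top [(0.9, array([ 0.5054, -0.3372,  0.0516]))]
side [(0.62, array([ 0.5088, -0.3351,  0.0533]))]
```

View pics/p8.png

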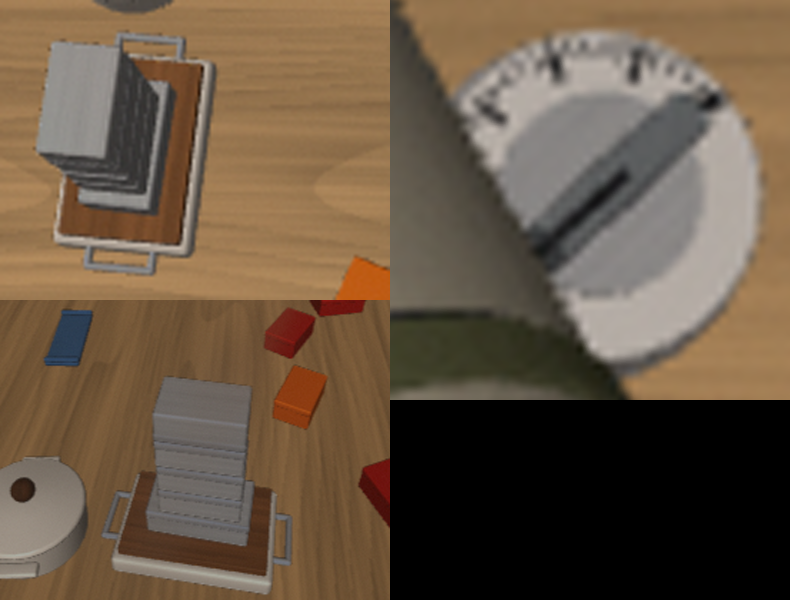

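Whole column of five stands squarely on the board. Now I measure the dial from the first, unobstructed picture.

```bash
python3 - <<'E'
from h import *
np.set_printoptions(precision=3,suppress=True,linewidth=150)
im=r.get_image('top');im0=cv2.imread("pics/top0.png")
def rect(z,c):
    src=[];dst=[]
    for dx,dy in((-.065,-.065),(-.065,.065),(.065,-.065),(.065,.065)):
        src.append(proj(im,[c[0]+dx,c[1]+dy,z]));dst.append([260-dy/.065*260,260-dx/.065*260])
    return cv2.warpPerspective(im0,cv2.getPerspectiveTransform(np.float32(src),np.float32(dst)),(520,520),flags=cv2.INTER_CUBIC)
# dial face: light, low-saturation -> circle of top face, r=58mm
c=np.array([.5065,-.3355])
k=rect(.03,c);h=cv2.cvtColor(k,cv2.COLOR_BGR2HSV)
m=((h[...,1]<40)&(h[...,2]>140)).astype(np.uint8)
cs=max(cv2.findContours(m,cv2.RETR_EXTERNAL,cv2.CHAIN_APPROX_NONE)[0],key=cv2.contourArea)
hull=cv2.convexHull(cs);(e,ax,an)=cv2.fitEllipse(hull);print("ellipse",e,np.array(ax)/4, "mm")
cc=c+np.array([(260-e[1]),(260-e[0])])/4000;print("centre",cc)
c=cc;k=rect(.03,c);g=cv2.cvtColor(k,cv2.COLOR_BGR2GRAY).astype(np.float32)
pol=cv2.warpPolar(g,(260,720),(260,260),260,cv2.WARP_POLAR_LINEAR) # angle cw from image +x(=world -y)
ring=pol[:,46*4:54*4].mean(1);d=ring<ring.max()*.75
prof=[]
i=np.nonzero(d)[0]
for grp in np.split(i,np.nonzero(np.diff(i)>1)[0]+1): 
    w=ring.max()-ring[grp];prof.append(((grp*w).sum()/w.sum()/2,len(grp)/2,round(float(ring[grp].min()))))
print("marks deg cw from world -y:",prof)
for R0 in(20,24,27,30):
    k2=rect(.068,c);p2=cv2.warpPolar(cv2.cvtColor(k2,cv2.COLOR_BGR2GRAY).astype(np.float32),(260,720),(260,260),260,cv2.WARP_POLAR_LINEAR)
    q=p2[:,R0*4-4:R0*4+4].mean(1);j=q.argsort()[:25];print(R0,np.sort(j)/2,q[j[0]])
cv2.imwrite("pics/d1.png",np.hstack([k[:,60:460],k2[:,60:460]]))
E
```

```text
ellipse (262.46795654296875, 256.3503723144531) [105.599 109.181] mm
centre [ 0.507 -0.336]
marks deg cw from world -y: [(np.float64(112.49472972342708), 5.5, 98), (np.float64(147.99072842175286), 3.5, 109), (np.float64(183.75107368896926), 3.0, 120), (np.float64(219.98798718633208), 2.5, 118), (np.float64(254.01231272988247), 5.5, 89), (np.float64(260.2472667638484), 1.0, 125), (np.float64(289.36742480551015), 11.0, 87), (np.float64(301.5), 0.5, 125), (np.float64(320.3438421558564), 11.5, 39)]
20 [129.5 130.  130.5 131.  131.5 132.  132.5 133.  133.5 134.  134.5 135.  135.5 136.  136.5 137.  137.5 138.  138.5 139.  139.5 140.  140.5 141.
 141.5] 19.25
24 [130.  130.5 131.  131.5 132.  132.5 133.  133.5 134.  134.5 135.  135.5 136.  136.5 137.  137.5 138.  138.5 139.  139.5 140.  140.5 141.  141.5
 142. ] 25.625
27 [130.  130.5 131.  131.5 132.  132.5 133.  133.5 134.  134.5 135.  135.5 136.  136.5 137.  137.5 138.  138.5 139.  139.5 140.  140.5 141.  141.5
 142. ] 26.625
30 [130.  130.5 131.  131.5 132.  132.5 133.  133.5 134.  134.5 135.  135.5 136.  136.5 137.  137.5 138.  138.5 139.  139.5 140.  140.5 141.  141.5
 142. ] 31.25
```

View pics/d1.png

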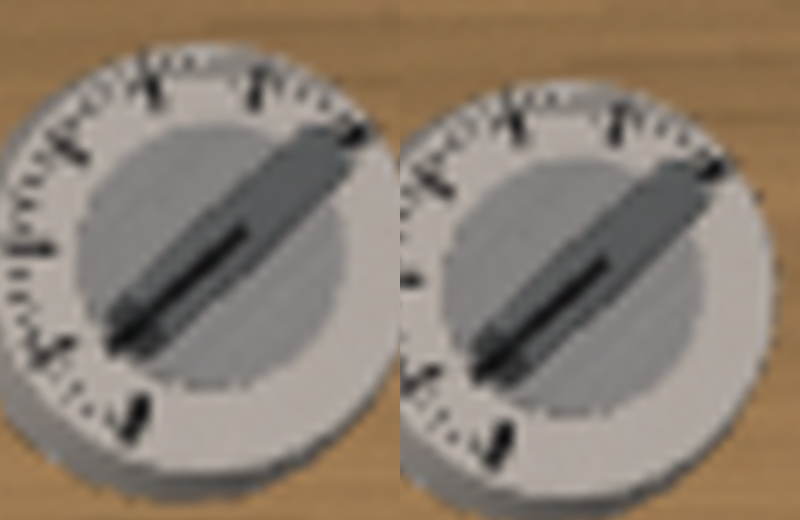

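```bash
python3 - <<'E'
from h import *
from scipy.optimize import least_squares
th=np.radians([112.5,148,183.75,220,254,289.4])  # cw from -y about (.507,-.336)
u=np.c_[-np.sin(th),-np.cos(th)]*.050+[.507,-.336]
def f(p):  # centre, yaw of zero, radius
    a=p[2]-.6*np.arange(6);return (u-np.c_[p[0]+p[3]*np.cos(a),p[1]+p[3]*np.sin(a)]).ravel()
s=least_squares(f,[.507,-.336,2.75,.05]);print(s.x.round(4),np.degrees(s.x[2]),s.fun.round(4)*1000)
s=least_squares(lambda q:f([q[0],q[1],q[2],.05]),[.507,-.336,2.75]);print(s.x.round(4),np.degrees(s.x[2]))
im=r.get_image('top');print([round(d['conf'],2) for d in r.masks_of('top','dial')])
goto2(.507,-.336,.12,2.283)
E
```

```text
[ 0.5066 -0.3376  2.7013  0.0509] 154.7705591201286 [ 0.2 -1.  -0.3  0.1  0.2  0.7  1.  -0.  -0.1  0.3 -1.  -0.1]
[ 0.5067 -0.3371  2.7013] 154.7705451304393
[0.95]
t 60.7 pos [ 0.5067 -0.0453  0.2998] toolz [ 0.     0.001 -1.   ] -> [ 0.  0. -1.] q [ 0.53  0.31 -0.71  1.96  0.25  0.96  1.2 ] SHIFT [-0.0214 -0.29    0.1797] W [6.000e-04 1.000e-04 7.859e-01]
```

>>> drive_tool(
  rows=[
    {"x":-0.003,"y":-0.04,"z":0,"wx":0,"wy":0,"wz":0.1,"gripper":0.045},
    {"x":-0.007,"y":-0.09,"z":0.0,"wx":0,"wy":0,"wz":0.25,"gripper":0.045},
    {"x":-0.011,"y":-0.145,"z":0.02,"wx":0,"wy":0,"wz":0.4,"gripper":0.045},
    {"x":-0.015,"y":-0.2,"z":0.06,"wx":0,"wy":0,"wz":0.55,"gripper":0.045},
    {"x":-0.019,"y":-0.255,"z":0.1,"wx":0,"wy":0,"wz":0.7,"gripper":0.045},
    {"x":-0.0214,"y":-0.29,"z":0.14,"wx":0,"wy":0,"wz":0.786,"gripper":0.045},
    {"x":-0.0214,"y":-0.29,"z":0.17,"wx":0,"wy":0,"wz":0.786,"gripper":0.045},
    {"x":-0.0214,"y":-0.29,"z":0.18,"wx":0,"wy":0,"wz":0.786,"gripper":0.045},
  ],
  newtons=15,
)

```text
t: 61.7
position: [0.5059, -0.3364, 0.1177]
tool_rot: [-1.308, -2.853, -0.002]
ft_force: [-0.3, 0.0, -0.5]
finger_gap: 0.482
grasp_force: 0.0
```

```bash
python3 -c "
from h import *
goto2(.5067,-.3366,.037,2.283)"
```

```text
t 61.7 pos [ 0.5059 -0.3364  0.1177] toolz [-0.002  0.002 -1.   ] -> [ 0.  0. -1.] q [ 0.73  0.61 -0.35  1.94  0.33  0.65  0.88] SHIFT [-0.001   0.0005  0.0807] W [-0.0003 -0.0033 -0.0014]
```

>>> drive_tool(
  rows=[
    {"x":-0.001,"y":0,"z":0.02,"wx":0,"wy":0,"wz":0,"gripper":0.045},
    {"x":-0.001,"y":0,"z":0.045,"wx":0,"wy":0,"wz":0,"gripper":0.045},
    {"x":-0.001,"y":0,"z":0.065,"wx":0,"wy":0,"wz":0,"gripper":0.045},
    {"x":-0.001,"y":0,"z":0.075,"wx":0,"wy":0,"wz":0,"gripper":0.045},
    {"x":-0.001,"y":0,"z":0.08,"wx":0,"wy":0,"wz":0,"gripper":0.045},
    {"x":-0.001,"y":0,"z":0.08,"wx":0,"wy":0,"wz":0,"gripper":0.045},
    {"x":-0.001,"y":0,"z":0.08,"wx":0,"wy":0,"wz":0,"gripper":0.01},
    {"x":-0.001,"y":0,"z":0.08,"wx":0,"wy":0,"wz":0,"gripper":0.01},
  ],
)

```text
t: 62.7
position: [0.5071, -0.3385, 0.0402]
tool_rot: [1.311, 2.854, 0.0]
ft_force: [0.1, 0.9, 0.2]
finger_gap: 0.318
grasp_force: 0.0
```

>>> drive_tool(
  rows=[
    {"x":0,"y":0,"z":0,"wx":0,"wy":0,"wz":0,"gripper":0.01},
    {"x":0,"y":0,"z":0,"wx":0,"wy":0,"wz":0,"gripper":0.01},
    {"x":0,"y":0,"z":0,"wx":0,"wy":0,"wz":0,"gripper":0.01},
    {"x":0,"y":0,"z":0,"wx":0,"wy":0,"wz":0.05,"gripper":0.01},
    {"x":0,"y":0,"z":0,"wx":0,"wy":0,"wz":0.15,"gripper":0.01},
    {"x":0,"y":0,"z":0,"wx":0,"wy":0,"wz":0.25,"gripper":0.01},
    {"x":0,"y":0,"z":0,"wx":0,"wy":0,"wz":0.4,"gripper":0.01},
    {"x":0,"y":0,"z":0,"wx":0,"wy":0,"wz":0.5,"gripper":0.01},
  ],
)

```text
t: 63.7
position: [0.5088, -0.3373, 0.04]
tool_rot: [1.978, 2.438, 0.004]
ft_force: [4.3, 2.8, -0.3]
finger_gap: 0.169
grasp_force: 15.0
```

```bash
cat >> h.py <<'E'
def kn():
    o=r.observe();M=rot(o["tool_rot"]);y=np.arctan2(M[1,0],M[0,0])
    print("t",o["t"].__round__(2),"pos",o["position"].round(4),"yaw",y.round(4),"dial",((2.7013-y)%(2*np.pi)).round(3),"gap",round(o["finger_gap"]*93,1),"F",o["ft_force"].round(1),"T",o["wrist_torque"].round(2),"q",o["qpos"].round(2))
E
python3 -c "
from h import *
kn()"
```

```text
t 63.7 pos [ 0.5088 -0.3373  0.04  ] yaw 1.7782 dial 0.923 gap 15.7 F [ 4.3  2.8 -0.3] T [ 0.63 -0.84  0.03] q [ 0.6   0.7  -0.16  1.99  0.22  0.46  0.49]
```

>>> drive_tool(
  rows=[
    {"x":0,"y":0,"z":0,"wx":0,"wy":0,"wz":0.15,"gripper":0.01},
    {"x":0,"y":0,"z":0,"wx":0,"wy":0,"wz":0.3,"gripper":0.01},
    {"x":0,"y":0,"z":0,"wx":0,"wy":0,"wz":0.45,"gripper":0.01},
    {"x":0,"y":0,"z":0,"wx":0,"wy":0,"wz":0.6,"gripper":0.01},
    {"x":0,"y":0,"z":0,"wx":0,"wy":0,"wz":0.75,"gripper":0.01},
    {"x":0,"y":0,"z":0,"wx":0,"wy":0,"wz":0.9,"gripper":0.01},
    {"x":0,"y":0,"z":0,"wx":0,"wy":0,"wz":1.05,"gripper":0.01},
    {"x":0,"y":0,"z":0,"wx":0,"wy":0,"wz":1.2,"gripper":0.01},
  ],
)

```text
t: 64.7
position: [0.509, -0.3374, 0.04]
tool_rot: [3.011, 0.894, 0.005]
ft_force: [5.7, 3.0, -1.4]
finger_gap: 0.168
grasp_force: 15.0
```

```bash
python3 -c "
from h import *
kn()"
```

```text
t 64.7 pos [ 0.509  -0.3374  0.04  ] yaw 0.5775 dial 2.124 gap 15.6 F [ 5.7  3.  -1.4] T [ 0.53 -0.93  0.06] q [ 0.4   0.71  0.15  2.   -0.22  0.44 -0.28]
```

>>> drive_tool(
  rows=[
    {"x":0,"y":0,"z":0,"wx":0,"wy":0,"wz":0.15,"gripper":0.01},
    {"x":0,"y":0,"z":0,"wx":0,"wy":0,"wz":0.3,"gripper":0.01},
    {"x":0,"y":0,"z":0,"wx":0,"wy":0,"wz":0.45,"gripper":0.01},
    {"x":0,"y":0,"z":0,"wx":0,"wy":0,"wz":0.6,"gripper":0.01},
    {"x":0,"y":0,"z":0,"wx":0,"wy":0,"wz":0.75,"gripper":0.01},
    {"x":0,"y":0,"z":0,"wx":0,"wy":0,"wz":0.9,"gripper":0.01},
    {"x":0,"y":0,"z":0,"wx":0,"wy":0,"wz":1.05,"gripper":0.01},
    {"x":0,"y":0,"z":0,"wx":0,"wy":0,"wz":1.2,"gripper":0.01},
  ],
)

```text
t: 65.7
position: [0.509, -0.3377, 0.04]
tool_rot: [-2.989, 0.962, -0.004]
ft_force: [4.8, 1.9, -0.6]
finger_gap: 0.174
grasp_force: 15.0
```

>>> drive_tool(
  rows=[
    {"x":0,"y":0,"z":0,"wx":0,"wy":0,"wz":0.1,"gripper":0.01},
    {"x":0,"y":0,"z":0,"wx":0,"wy":0,"wz":0.2,"gripper":0.01},
    {"x":0,"y":0,"z":0,"wx":0,"wy":0,"wz":0.3,"gripper":0.01},
    {"x":0,"y":0,"z":0,"wx":0,"wy":0,"wz":0.36,"gripper":0.01},
    {"x":0,"y":0,"z":0,"wx":0,"wy":0,"wz":0.4,"gripper":0.01},
    {"x":0,"y":0,"z":0,"wx":0,"wy":0,"wz":0.43,"gripper":0.01},
    {"x":0,"y":0,"z":0,"wx":0,"wy":0,"wz":0.44,"gripper":0.01},
    {"x":0,"y":0,"z":0,"wx":0,"wy":0,"wz":0.44,"gripper":0.01},
  ],
)

```text
t: 66.7
position: [0.5089, -0.3377, 0.04]
tool_rot: [-2.711, 1.585, -0.003]
ft_force: [5.7, 0.8, 0.7]
finger_gap: 0.17
grasp_force: 15.0
```

```bash
python3 -c "
from h import *
kn()"
```

```text
t 66.7 pos [ 0.5089 -0.3377  0.04  ] yaw -1.0581 dial 3.759 gap 15.8 F [5.7 0.8 0.7] T [ 0.38 -1.03  0.02] q [ 0.13  0.78  0.57  2.02 -0.79  0.57 -1.36]
```

Dial at about 3.76 rad, past the top mark (3.6) and short of the stop. Turning back to 10 minutes.

>>> drive_tool(
  rows=[
    {"x":0,"y":0,"z":0,"wx":0,"wy":0,"wz":-0.15,"gripper":0.01},
    {"x":0,"y":0,"z":0,"wx":0,"wy":0,"wz":-0.3,"gripper":0.01},
    {"x":0,"y":0,"z":0,"wx":0,"wy":0,"wz":-0.45,"gripper":0.01},
    {"x":0,"y":0,"z":0,"wx":0,"wy":0,"wz":-0.6,"gripper":0.01},
    {"x":0,"y":0,"z":0,"wx":0,"wy":0,"wz":-0.75,"gripper":0.01},
    {"x":0,"y":0,"z":0,"wx":0,"wy":0,"wz":-0.9,"gripper":0.01},
    {"x":0,"y":0,"z":0,"wx":0,"wy":0,"wz":-1.05,"gripper":0.01},
    {"x":0,"y":0,"z":0,"wx":0,"wy":0,"wz":-1.2,"gripper":0.01},
  ],
)

```text
t: 67.7
position: [0.5091, -0.3375, 0.04]
tool_rot: [-3.133, -0.231, -0.005]
ft_force: [4.6, 2.4, -1.3]
finger_gap: 0.174
grasp_force: 15.0
```

>>> drive_tool(
  rows=[
    {"x":0,"y":0,"z":0,"wx":0,"wy":0,"wz":-0.15,"gripper":0.01},
    {"x":0,"y":0,"z":0,"wx":0,"wy":0,"wz":-0.3,"gripper":0.01},
    {"x":0,"y":0,"z":0,"wx":0,"wy":0,"wz":-0.45,"gripper":0.01},
    {"x":0,"y":0,"z":0,"wx":0,"wy":0,"wz":-0.6,"gripper":0.01},
    {"x":0,"y":0,"z":0,"wx":0,"wy":0,"wz":-0.75,"gripper":0.01},
    {"x":0,"y":0,"z":0,"wx":0,"wy":0,"wz":-0.9,"gripper":0.01},
    {"x":0,"y":0,"z":0,"wx":0,"wy":0,"wz":-1.05,"gripper":0.01},
    {"x":0,"y":0,"z":0,"wx":0,"wy":0,"wz":-1.15,"gripper":0.01},
  ],
)

```text
t: 68.7
position: [0.5089, -0.3373, 0.04]
tool_rot: [2.504, 1.895, 0.005]
ft_force: [5.6, 3.3, -0.4]
finger_gap: 0.17
grasp_force: 15.0
```

```bash
python3 -c "
from h import *
kn()"
```

```text
t 68.7 pos [ 0.5089 -0.3373  0.04  ] yaw 1.296 dial 1.405 gap 15.9 F [ 5.6  3.3 -0.4] T [ 0.66 -0.94 -0.04] q [ 0.51  0.7  -0.03  2.    0.04  0.45  0.18]
```

>>> drive_tool(
  rows=[
    {"x":0,"y":0,"z":0,"wx":0,"wy":0,"wz":-0.07,"gripper":0.01},
    {"x":0,"y":0,"z":0,"wx":0,"wy":0,"wz":-0.13,"gripper":0.01},
    {"x":0,"y":0,"z":0,"wx":0,"wy":0,"wz":-0.18,"gripper":0.01},
    {"x":0,"y":0,"z":0,"wx":0,"wy":0,"wz":-0.2,"gripper":0.01},
    {"x":0,"y":0,"z":0,"wx":0,"wy":0,"wz":-0.205,"gripper":0.01},
    {"x":0,"y":0,"z":0,"wx":0,"wy":0,"wz":-0.205,"gripper":0.01},
    {"x":0,"y":0,"z":0,"wx":0,"wy":0,"wz":-0.205,"gripper":0.01},
    {"x":0,"y":0,"z":0,"wx":0,"wy":0,"wz":-0.205,"gripper":0.01},
  ],
)

```text
t: 69.7
position: [0.5088, -0.3373, 0.04]
tool_rot: [2.301, 2.137, 0.004]
ft_force: [4.9, 3.7, -0.1]
finger_gap: 0.171
grasp_force: 15.0
```

```bash
python3 -c "
from h import *
kn()"
```

```text
t 69.7 pos [ 0.5088 -0.3373  0.04  ] yaw 1.497 dial 1.204 gap 15.9 F [ 4.9  3.7 -0.1] T [ 0.66 -0.93 -0.04] q [ 0.55  0.7  -0.08  1.99  0.12  0.45  0.31]
```

>>> drive_tool(
  rows=[
    {"x":0,"y":0,"z":0,"wx":0,"wy":0,"wz":0,"gripper":0.045},
    {"x":0,"y":0,"z":0,"wx":0,"wy":0,"wz":0,"gripper":0.045},
    {"x":0,"y":0,"z":0,"wx":0,"wy":0,"wz":0,"gripper":0.045},
    {"x":0,"y":0,"z":-0.02,"wx":0,"wy":0,"wz":0,"gripper":0.045},
    {"x":0,"y":0,"z":-0.06,"wx":0,"wy":0,"wz":0,"gripper":0.045},
    {"x":0,"y":0,"z":-0.11,"wx":0,"wy":0,"wz":0,"gripper":0.045},
    {"x":0,"y":0,"z":-0.16,"wx":0,"wy":0,"wz":0,"gripper":0.045},
    {"x":0,"y":0,"z":-0.2,"wx":0,"wy":0,"wz":0,"gripper":0.045},
  ],
)

```text
t: 70.7
position: [0.5067, -0.3385, 0.2418]
tool_rot: [2.303, 2.135, 0.001]
ft_force: [0.0, -0.9, -1.2]
finger_gap: 0.484
grasp_force: 0.0
```

>>> drive_tool(
  rows=[
    {"x":-0.05,"y":0,"z":0,"wx":0,"wy":0,"wz":0,"gripper":0.045},
    {"x":-0.1,"y":0,"z":0,"wx":0,"wy":0,"wz":0,"gripper":0.045},
    {"x":-0.15,"y":0,"z":0,"wx":0,"wy":0,"wz":0,"gripper":0.045},
    {"x":-0.2,"y":0,"z":0,"wx":0,"wy":0,"wz":0,"gripper":0.045},
    {"x":-0.25,"y":0,"z":0,"wx":0,"wy":0,"wz":0,"gripper":0.045},
    {"x":-0.28,"y":0,"z":0,"wx":0,"wy":0,"wz":0,"gripper":0.045},
    {"x":-0.3,"y":0,"z":0,"wx":0,"wy":0,"wz":0,"gripper":0.045},
    {"x":-0.3,"y":0,"z":0,"wx":0,"wy":0,"wz":0,"gripper":0.045},
  ],
)

```text
t: 71.7
position: [0.4829, -0.6388, 0.2386]
tool_rot: [-2.305, -2.133, 0.001]
ft_force: [0.2, 0.2, -0.1]
finger_gap: 0.487
grasp_force: 0.0
```

```bash
python3 - <<'E'
from h import *
kn()
im=r.get_image('top')
def rect(z,c):
    src=[];dst=[]
    for dx,dy in((-.065,-.065),(-.065,.065),(.065,-.065),(.065,.065)):
        src.append(proj(im,[c[0]+dx,c[1]+dy,z]));dst.append([200-dy/.065*200,200-dx/.065*200])
    return cv2.warpPerspective(im["img"],cv2.getPerspectiveTransform(np.float32(src),np.float32(dst)),(400,400),flags=cv2.INTER_CUBIC)
k=rect(.03,(.5067,-.337))
a=cv2.resize(im["img"],(640,400))[100:300,120:520]
cv2.imwrite("pics/e1.png",np.hstack([k,cv2.resize(r.get_image('side')["img"][150:400,180:430],(400,400))]))
k2=rect(.068,(.5067,-.337));cv2.imwrite("pics/k2.png",k2)
E
```

```text
t 71.7 pos [ 0.4829 -0.6388  0.2386] yaw 1.4932 dial 1.208 gap 45.3 F [ 0.2  0.2 -0.1] T [-0.06  0.03 -0.01] q [ 0.9   0.68 -0.08  1.37  0.06  1.09  0.73]
```

View pics/e1.png

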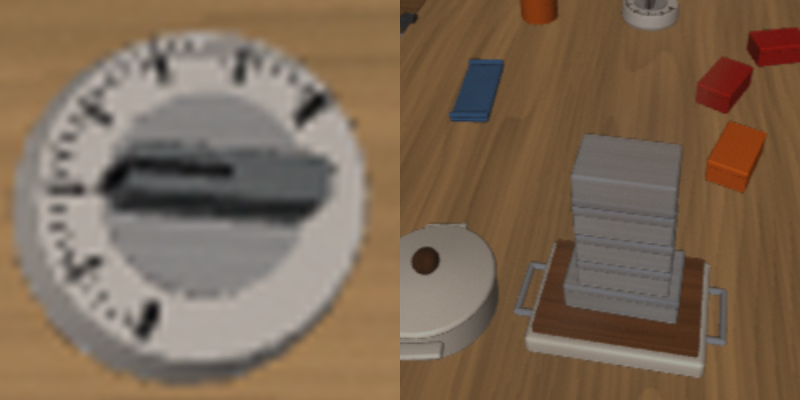

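```bash
python3 - <<'E'
from h import *
from scipy.optimize import least_squares
u=np.array([[149,318],[82,270],[65,188],[97,108],[160,66],[240,65],[311,107]],float)
k=cv2.imread("pics/e1.png")[:,:400];g=cv2.cvtColor(k,cv2.COLOR_BGR2GRAY).astype(float)
# refine marks by dark centroid
for i,p in enumerate(u):
    x,y=p.astype(int);s=g[y-16:y+17,x-16:x+17];w=np.clip(110-s,0,None);yy,xx=np.mgrid[-16:17,-16:17];w=w*(xx**2+yy**2<256)
    u[i]=[x+(w*xx).sum()/w.sum(),y+(w*yy).sum()/w.sum()]
def f(p):
    a=p[2]+.6*np.arange(7);return (u-np.c_[p[0]+p[3]*np.cos(a),p[1]+p[3]*np.sin(a)]).ravel()
s=least_squares(f,[190,190,1.96,130],loss="soft_l1");print(s.x,f(s.x).round(1));print("zero deg",np.degrees(s.x[2]),"zero yaw",1.5*np.pi-s.x[2])
k2=cv2.imread("pics/k2.png");g=cv2.cvtColor(k2,cv2.COLOR_BGR2GRAY)
m=(g<45).astype(np.uint8);n,l,st,ce=cv2.connectedComponentsWithStats(m)
for i in range(1,n):
    if st[i,4]>100:
        P=np.argwhere(l==i)[:,::-1].astype(np.float32);v=cv2.fitLine(P,cv2.DIST_HUBER,0,.01,.01).ravel();print(st[i],ce[i],np.degrees(np.arctan2(v[1],v[0])))
E
```

```text
[204.16255827 195.18922383   1.98771797 136.83711633] [-0.  -2.4 -5.9  1.1  0.3  0.3  1.1 -0.2 -0.4 -0.1 -0.7  1.9  2.4 -1.1]
zero deg 113.88785078237669 zero yaw 2.7246710062122164
[268 123  23  22 208] [279.50480769 132.90865385] -43.37435
[  78  184  123   31 1339] [132.01792382 194.41747573] -1.1343184
[  95  218  185   21 2075] [186.3826506  228.44674699] 3.0985267
[113 326  16  28 192] [120.99479167 338.74479167] -66.670105
```

The pointer's line agrees with the 10-minute mark to about 0.2 minute, and the column stands square. Handing in.

```bash
python3 -c "
from h import *
print(r.close_job())"
```

```text
the job is handed in; nothing more can be done
None
```

The job is handed in: all five closed tins stand in one square column on the middle of the press board, large tin at the bottom, and the timer was wound past 30 minutes and set back to 10 (about 0.2 minute by my measurement). One tin was knocked off the column part-way through and put back, and the pot, spoon rest and cup were left alone.

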